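# Run a batch of probes through the UV disinfection box

### The job

Lift the lid of the UV box fully open until it rests on its stop; take out the finished probe (green head) and lay it in the steel tray, and put every used probe from the blue mat into the box. Shut the lid fully, and only then turn the selector knob so that it clicks in at the green mark. Leave the bottle, the meter and the screwdriver where they are.

Things in the scene. Friction and masses are not known exactly. Their poses are not given: they have to be found in the camera images.
- machine: White UV disinfection box, fixed. Origin: underside, below the chamber's centre; x away from the robot, y left. Chamber outside 180 (x) x 300 mm (y), walls 8 mm, rim at z 80, inner floor at z 30 mm (inside 164 x 284 x 50 deep). On its right (-y) a grey control deck, y -261 to -151 mm, as long in x, top at z 90 mm, with the selector knob and four coloured dots round it
- chamber_floor (a point): centre of the chamber's inner floor, at (0, 0, 30 mm) of the box; same axes as the box
- lid (a joint): lid angle: 0 shut, grows as it opens upward about its far (+x) edge, stop at 1.7 rad (just past upright); may start slightly ajar. Lid 180 x 300 x 10 mm, 0.35 kg. Stiff hinge (0.5 N m of friction): it stays where it is left, 3 to 8 N at the handle move it, and it must be moved all the way down to shut
- lid_hinge (a point): middle of the lid's hinge line, at (90, 0, 80.5 mm) of the box; the line runs along the box's y. Its axes turn with the lid: x away from the free edge, z out of the upper face
- lid_handle (a point): middle of the lid's handle, a dark round bar 10 mm thick, 130 mm long along the box's y, on a post at each end, its centre 45 mm off the lid's upper face and 12 mm from the free edge: (-168, 0, +55 mm) from lid_hinge in the lid's axes. Fully open, it is on the far side of the lid, 240 mm above the bench
- knob (a joint): selector angle, 0 to 1.97 rad, grows clockwise seen from above. Four detents: 0 (white dot), 0.65 (yellow), 1.30 (green) and 1.95 rad (red); let go between them it springs into a near one. Starts in the white or yellow one. About 0.15 N m turns it past a click
- knob_grip (a point): on the knob's axis at gripping height, (-5, -206, 127 mm) of the box. Black knob with an upright bar grip 49 x 14 mm, 32 mm high (top 134 mm above the bench), white line at its pointing end; at angle a the bar points to (-cos a, +sin a) in the box's axes, so at 0 to the box's front
- mat: blue mat fixed to the bench, 170 (x) x 260 (y) x 3 mm, on which the used probes lie; origin centre of the underside
- tray: open steel tray fixed to the bench, 120 (x) x 170 (y) x 30 mm high, walls and floor 5 mm; origin centre of the underside. Fits one probe laid along its y
- probe_red: used handheld scanner probe, 100 mm long (its x), 28 mm high when lying flat, 120 g give or take: white plastic handle 64 mm long and 30 mm wide (x from -50 to +14 mm), then a wider red head 36 mm long and 44 mm wide (x from +14 to +50 mm). Origin: centre of the underside; x points to the head, z up as it lies. Lies on the mat; some are absent
- probe_blue: used handheld scanner probe, 100 mm long (its x), 28 mm high when lying flat, 120 g give or take: white plastic handle 64 mm long and 30 mm wide (x from -50 to +14 mm), then a wider blue head 36 mm long and 44 mm wide (x from +14 to +50 mm). Origin: centre of the underside; x points to the head, z up as it lies. Lies on the mat; some are absent
- probe_orange: used handheld scanner probe, 100 mm long (its x), 28 mm high when lying flat, 120 g give or take: white plastic handle 64 mm long and 30 mm wide (x from -50 to +14 mm), then a wider orange head 36 mm long and 44 mm wide (x from +14 to +50 mm). Origin: centre of the underside; x points to the head, z up as it lies. Lies on the mat; some are absent
- probe_green: finished handheld scanner probe, 100 mm long (its x), 28 mm high when lying flat, 120 g give or take: white plastic handle 64 mm long and 30 mm wide (x from -50 to +14 mm), then a wider green head 36 mm long and 44 mm wide (x from +14 to +50 mm). Origin: centre of the underside; x points to the head, z up as it lies. Lies in the chamber, under the shut lid, at the start
- bottle: closed white plastic bottle with a blue cap, 64 mm across, about 150 mm tall, stands upright; leave alone. Origin: centre of its underside
- meter: yellow handheld meter lying flat, 180 x 85 x 35 mm; leave alone. Origin: centre of its underside
- driver: red screwdriver 200 mm long; leave alone. Origin: its middle
There are look-alikes about, which are no part of the job. What is shaped like the probe_orange but yellow is not meant.

How it is judged (in metres and radians):
On the way, in this order (a step that is already met when the one before it is completed fails the run):
1. the lid is lifted open onto its stop (value of joint lid above 1.63 rad), for 0.2 s.
2. the finished probe lies in the tray, every used probe is in the chamber, and the lid is shut again, the selector still short of the green mark (x of probe_green in the frame of tray between -0.055 and 0.055 m and y of probe_green in the frame of tray between -0.08 and 0.08 m and z of probe_green in the frame of tray between -0.01 and 0.035 m and x of probe_red in the frame of chamber_floor between -0.082 and 0.082 m and y of probe_red in the frame of chamber_floor between -0.142 and 0.142 m and z of probe_red in the frame of chamber_floor between -0.01 and 0.04 m and x of probe_blue in the frame of chamber_floor between -0.082 and 0.082 m and y of probe_blue in the frame of chamber_floor between -0.142 and 0.142 m and z of probe_blue in the frame of chamber_floor between -0.01 and 0.04 m and x of probe_orange in the frame of chamber_floor between -0.082 and 0.082 m and y of probe_orange in the frame of chamber_floor between -0.142 and 0.142 m and z of probe_orange in the frame of chamber_floor between -0.01 and 0.04 m and value of joint lid below 0.05 rad and value of joint knob below 0.98 rad), for 0.2 s.
3. the selector is turned to the green mark (value of joint knob between 1.14 and 1.47 rad and value of joint lid below 0.05 rad), for 0.2 s.
At the end, for the whole second after the job is handed in: Green probe inside the tray (origin at most 35 mm above its underside), every used probe present inside the chamber (origin under 40 mm above the floor), lid shut within 0.05 rad, selector in the green detent (1.14 to 1.47 rad), all probes at rest (all of step 3 and x of probe_green in the frame of tray between -0.055 and 0.055 m and y of probe_green in the frame of tray between -0.08 and 0.08 m and z of probe_green in the frame of tray between -0.01 and 0.035 m and x of probe_red in the frame of chamber_floor between -0.082 and 0.082 m and y of probe_red in the frame of chamber_floor between -0.142 and 0.142 m and z of probe_red in the frame of chamber_floor between -0.01 and 0.04 m and x of probe_blue in the frame of chamber_floor between -0.082 and 0.082 m and y of probe_blue in the frame of chamber_floor between -0.142 and 0.142 m and z of probe_blue in the frame of chamber_floor between -0.01 and 0.04 m and x of probe_orange in the frame of chamber_floor between -0.082 and 0.082 m and y of probe_orange in the frame of chamber_floor between -0.142 and 0.142 m and z of probe_orange in the frame of chamber_floor between -0.01 and 0.04 m and linear speed of each of probe_red, probe_blue, probe_orange, probe_green below 0.03 m/s); the robot touches nothing.
It fails at once if the bottle is moved more than 40 mm (distance of bottle from where it was at the start of the episode above 0.04 m).
It fails at once if the meter is moved more than 40 mm (distance of meter from where it was at the start of the episode above 0.04 m).
It fails at once if the screwdriver is moved more than 40 mm (distance of driver from where it was at the start of the episode above 0.04 m).
Of probe_red, probe_blue, probe_orange only 2 to 3 are there at a start; the rules pass over those that are not, and their reading is None.
At some moment in a run one of probe_red, probe_blue, probe_orange, probe_green may be knocked a few centimetres aside while the robot is not near it.
Once in a run the grip may slacken for a moment while it holds something.
It also fails if it takes over 210 s, if anything falls off the work surface, if the arm or the gripper's body presses on something with over 40 N, if the wrist force passes 120 N, or if a joint passes its speed limit or range.

### The arm

A 7-joint arm with a two-finger parallel gripper is mounted at the origin on the work surface. World frame = base frame: x ahead of the robot, y to its left, z up, the work surface at z = 0. Lengths are in mm, angles in rad, forces in N, time in s.
With the tool pointing down it reaches from about 400 to 900 mm from the base axis. Payload 5.6 kg.
Tool frame: the origin (TCP) lies on the centre line of the jaws, within the pads' length; the fingertips stand r.nose_length ahead of it and the grasp point (between the pads) lies 11 mm behind it (r.nose_length is the distance from the TCP to the fingertips, in mm); z points along the fingers, y is the direction in which the jaws open and shut (so a half turn about z gives the same grasp; the last joint's range is limited). The gripper opens to 92 mm and grips with 3 to 60 N. Pads are 20 mm wide; open, the fingers measure 128 mm over their backs; the gripper's body (75 mm by 189 mm) begins 69 mm behind the grasp point.
Start: joints at [-1.379, 0.468, -0.012, 1.603, 0.006, 1.071, -0.056], TCP at [151.263, 632.162, 222.592] pointing down, gripper open.
Joint ranges: [-2.53, 2.53], [-0.31, 2.02], [-1.57, 1.55], [0.28, 2.44], [-1.29, 4.43], [0.15, 1.84], [-2.92, 2.92]. Speed limits (rad/s): [2.57, 2.57, 3.14, 3.14, 3.14, 3.14, 3.14].

### API

Orientations are given as [roll, pitch, yaw] about the fixed x, y, z axes, in that order (R = Rz(yaw) Ry(pitch) Rx(roll)).
In Python, from plant import sensors, viewer, order, r gives the robot as it stands.
- The arm moves only by the tool servo_tool, never from a script. Its arguments are lists of equal length, an entry for each row: "translation": the shift along the tool's x, y, z in mm, a list of three; "delta_rot": the turn, a rotation vector about the tool's x, y, z in degrees, a list of three. A call has 1 to 8 rows; each row is the pose to reach, as a shift and turn from the pose measured when the call began, along the tool's axes at that moment; what a row does not reach only later rows make up. A row lasts 1/8 s, in which the tool goes at most 62.5 mm and 10.7 degrees, less where a joint would pass 70% of its speed; a pose out of reach is approached as far as the arm can. A call with a gripper value outside its range is refused whole. "fingers" is the opening, from -1 (shut) to 1 (fully open), set as the call begins (left out, the last holds). The fingers move at their own pace and stop on an object; "newtons" is the grip in N (left out, the last holds). Time passes only in rows, so rows that repeat a pose let the fingers close. It gives the time, the measured TCP pose, the force and the opening at its end, in the units of the state.
- sensors.get_state(): the state, without advancing time (a new reading comes with each control period).
- viewer.read_camera(name): name is "scene" or "top"; returns the picture (400x640x3 uint8, blue, green, red); there is no depth.
- viewer.get_calibration(name): a dict with "fovy" (degrees; the focal length in pixels is half the picture's height over the tangent of half this angle, whatever the lens; pixels are square), "cx", "cy" (the principal point, pixels), "dist_coeffs" ([k1, k2, p1, p2, k3] as OpenCV has them; the pictures are not rectified), "R" (3x3) and "t" (3): a world point X has camera coordinates R X + t. Camera axes: x right, y down, z forward; pixel columns grow to the right and rows downward; lengths in mm; the calibration is good to about 2 mm. A picture is of the moment at which its call begins. get_calibration takes no time and is no camera call.
- order.sign_off(): hands the job in, once; it reports no verdict.
The state is a dict: "time_s": time; "joint_pos": joint angles; "qvel": joint speeds; "tau": joint torques, N m; "eef_pos": TCP position; "eef_rot": TCP orientation; "wrist_force": force on the tool from outside, world axes, zero at the start; "torque": the same for the moment, N m; "finger_gap": opening from 0.0 (shut) to 1.0 (fully open).
Only numpy, scipy, OpenCV 4.12 (cv2) and the standard library are available. Lean on these libraries where they do the work, as an engineer would, in place of code of your own. Each camera call takes 0.05 s, during which the arm holds its last target.

## Working session

There is one attempt and no reset: what is moved stays moved. The work goes in short steps, Python scripts to look and compute and a tool call to move; the robot and the scene stay as the last step left them, time stands still between calls to the robot, and variables do not carry over. Pictures are saved under pics/ and viewed, and the job is handed in when it is done.

Besides the shell and the picture viewer there is one more tool, called as a command line: name --argument value ..., lists and objects as JSON in quotes. servo_tool: Moves the arm, as the interface text tells. Its arguments: {"type":"object","properties":{"translation":{"type":"array"},"delta_rot":{"type":"array"},"fingers":{"type":"number"},"newtons":{"type":"number"}},"required":["translation","delta_rot"]}

```bash
ls; mkdir -p pics; python3 - <<'E'
from plant import sensors, viewer, order, r
import cv2
print(sensors.get_state()); print(r.nose_length)
for n in("scene","top"):
    cv2.imwrite(f"pics/{n}0.png",viewer.read_camera(n)); print(n,viewer.get_calibration(n))
E
```

```text
pics
{'time_s': 0.0, 'joint_pos': array([-1.37901588,  0.46839364, -0.01160469,  1.60360713,  0.00604029,
        1.07137705, -0.05628417]), 'qvel': array([ 7.72611244e-05, -1.28171991e-04,  1.38769724e-03,  7.17275608e-04,
        1.72037044e-03, -5.15142124e-04,  9.89253427e-04]), 'tau': array([ 8.18699773e-04, -5.20571744e+01, -1.22985186e-02, -2.43755203e+01,
       -5.66961779e-02,  1.68911414e-02,  1.40522511e-04]), 'eef_pos': array([151.15641121, 631.60715205, 221.63648775]), 'eef_rot': array([-3.13984820e+00,  1.56948640e-04,  2.90678512e+00]), 'wrist_force': array([ 1.00184005, -0.83335621,  0.39177041]), 'torque': array([ 0.00314983, -0.0083895 ,  0.04604483]), 'finger_gap': 0.998119144158451}
8.0
scene {'fovy': 44.081194698350004, 'cx': 326.74552780248723, 'cy': 194.38583211557955, 'dist_coeffs': array([-0.0563911,  0.       ,  0.       ,  0.       ,  0.       ]), 'R': array([[-0.68556535,  0.72795677, -0.00889339],
       [ 0.46605679,  0.42946654, -0.77353058],
       [-0.55927741, -0.53445059, -0.63369657]]), 't': array([ 396.7489142 , -164.55530734, 1396.31365429])}
top {'fovy': 53.55165388460877, 'cx': 324.37132664459864, 'cy': 202.1399536443729, 'dist_coeffs': array([0.02696001, 0.        , 0.        , 0.        , 0.        ]), 'R': array([[ 0.02300486, -0.99971707, -0.00604657],
       [-0.98828985, -0.0218285 , -0.15101882],
       [ 0.15084411,  0.00944993, -0.98851239]]), 't': array([  -7.89018661,  577.41328002, 1056.27091127])}
```

View pics/scene0.png

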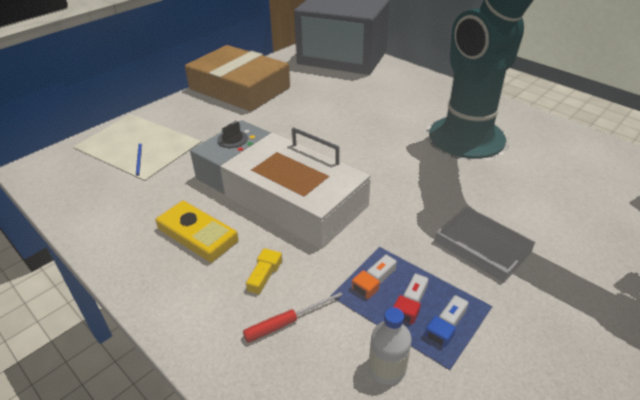

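View pics/top0.png

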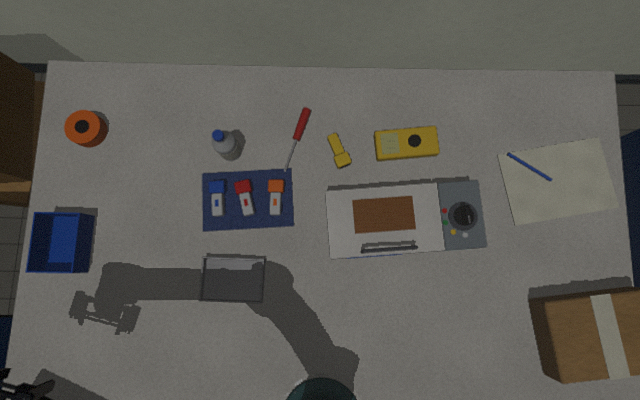

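Top view: the mat at about (248,200) carries blue (217,197), red (244,197) and orange (275,197) probes. The look-alike is yellow, off the mat at (340,150). The tray is at (233,278), the box at (385,220) and the knob at (463,215). I'll enlarge these.

```bash
cat > h.py <<'E'
import numpy as np, cv2
from scipy.optimize import least_squares
from scipy.spatial.transform import Rotation as Ro
from plant import sensors, viewer, order, r
def cal(n):
    c=viewer.get_calibration(n); f=200/np.tan(np.radians(c['fovy'])/2)
    K=np.array([[f,0,c['cx']],[0,f,c['cy']],[0,0,1]]); return K,np.array(c['dist_coeffs']),np.array(c['R']),np.array(c['t'])
def proj(n,X):
    K,d,R,t=cal(n); return cv2.projectPoints(np.atleast_2d(np.float64(X)),cv2.Rodrigues(R)[0],t,K,d)[0][:,0]
def ray(n,uv,z):
    K,d,R,t=cal(n); p=cv2.undistortPoints(np.float64(uv).reshape(-1,1,2),K,d)[:,0]
    D=np.c_[p,np.ones(len(p))]@R; C=-R.T@t; return C+D*((z-C[2])/D[:,2])[:,None]
def shot(n,name,box=None,s=1):
    im=viewer.read_camera(n)
    cv2.imwrite(f'pics/{name}_raw.png',im)
    if box: im=im[box[1]:box[3],box[0]:box[2]]
    if s!=1: im=cv2.resize(im,None,fx=s,fy=s,interpolation=cv2.INTER_CUBIC)
    cv2.imwrite(f'pics/{name}.png',im); return im
def fit(ptsL,obs,x0):
    # obs: list of (cam,uv) ; ptsL local pts; x=(px,py,yaw) on bench
    def res(x):
        c,s=np.cos(x[2]),np.sin(x[2]); o=[]
        for L,(n,uv) in zip(ptsL,obs):
            W=[x[0]+c*L[0]-s*L[1],x[1]+s*L[0]+c*L[1],L[2]]; o+=list(proj(n,W)[0]-uv)
        return o
    q=least_squares(res,x0,x_scale=[100,100,1]); return q.x,np.array(res(q.x)).reshape(-1,2)
def st():
    s=sensors.get_state(); print('t',round(s['time_s'],2),'pos',s['eef_pos'].round(1),'rot',s['eef_rot'].round(3),'F',s['wrist_force'].round(1),'gap',round(s['finger_gap'],3),'q',s['joint_pos'].round(2)); return s
def go(pos,yaw=None,R=None):
    """shift/turn in tool axes to reach pos with tool down at yaw (tool x dir yaw)"""
    s=st(); R0=Ro.from_euler('xyz',s['eef_rot'])
    if R is None: R=Ro.from_euler('xyz',[np.pi,0,yaw])
    dR=(R0.inv()*R).as_rotvec(degrees=True)
    print('trans',R0.inv().apply(np.array(pos)-s['eef_pos']).round(1),'rot',dR.round(1))
E
python3 - <<'E'
import cv2
a=cv2.imread('pics/top0.png');b=cv2.imread('pics/scene0.png')
def c(im,x0,y0,x1,y1,s,n): cv2.imwrite(n,cv2.resize(im[y0:y1,x0:x1],None,fx=s,fy=s,interpolation=cv2.INTER_CUBIC))
c(a,310,165,500,275,4,'pics/c1.png');c(a,190,155,310,315,3.7,'pics/c2.png');c(b,180,110,380,250,4,'pics/c3.png');c(b,320,200,550,370,3.4,'pics/c4.png')
E
```

```text
(no output)
```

View pics/c1.png

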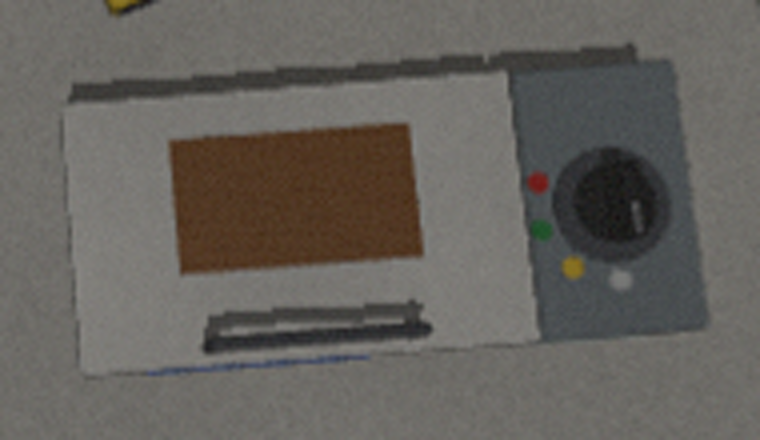

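View pics/c2.png

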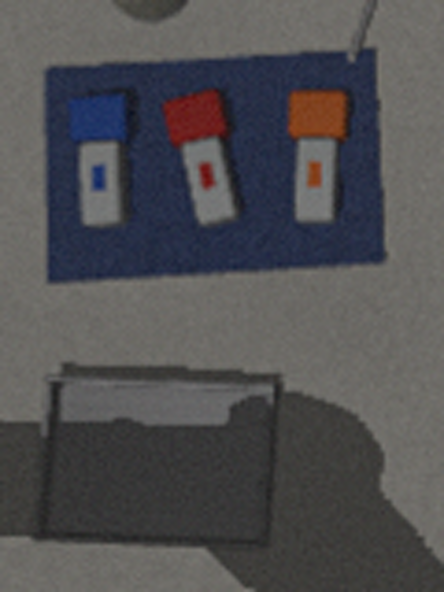

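View pics/c3.png

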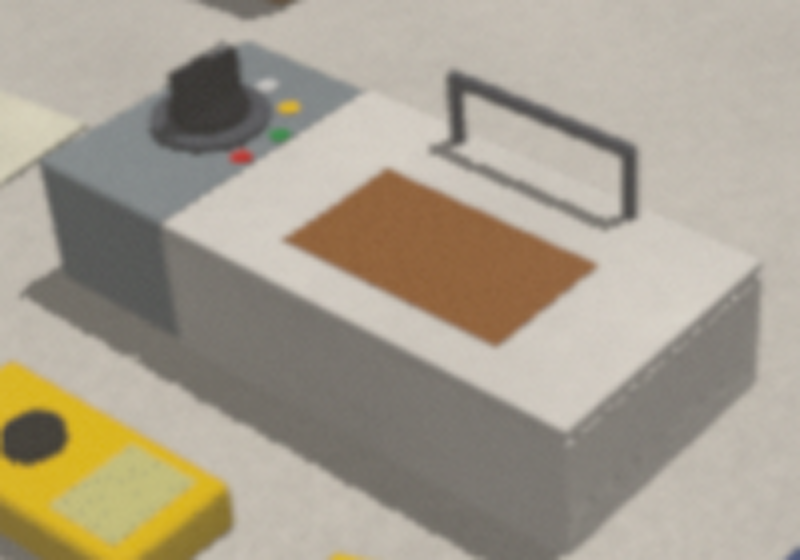

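View pics/c4.png

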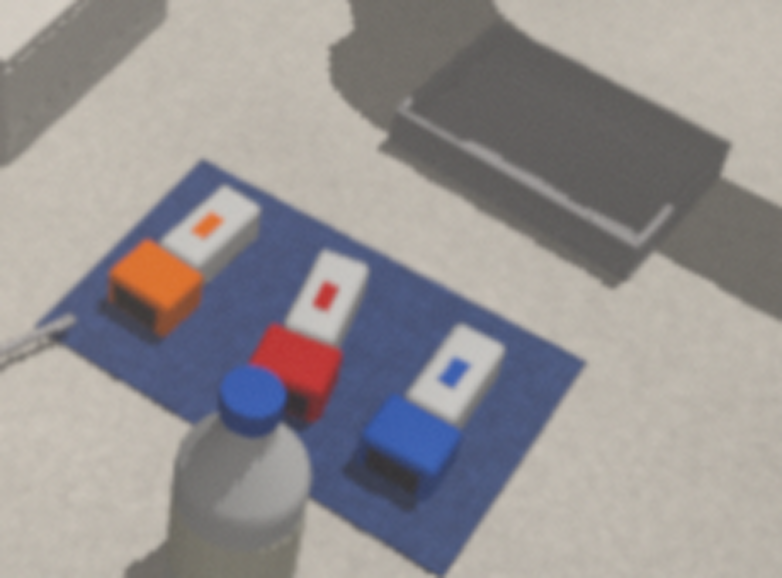

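```bash
python3 - <<'E'
from h import *
T=lambda u,v,x0,y0,s:np.array([x0+(u+.5)/s-.5,y0+(v+.5)/s-.5])
t=lambda u,v:('top',T(u,v,310,165,4)); s=lambda u,v:('scene',T(u,v,180,110,4))
L=[(90,-151,90),(90,-261,90),(-90,-261,90),(-90,-151,90),(90,150,90.5), (-90,-261,90),(90,-261,90),(90,-151,90),(90,150,90.5),(90,150,0),(90,-261,0)]
O=[t(510,70),t(672,60),t(707,328),t(540,342),t(65,105),s(245,42),s(42,163),s(165,220),s(567,437),s(570,550),s(65,262)]
x,e=fit(L,O,[500,-100,0]); print('box',x.round(3)); print(e.round(1).tolist())
x1,e=fit(L[:5],O[:5],x);print('top only',x1.round(3));x2,e=fit(L[5:],O[5:],x);print('scene only',x2.round(3))
# lid angle from handle: bar ends and near lid corners
def lidpt(p,a):
    c,s_=np.cos(a),np.sin(a); # lid-local offset from hinge (p), rotated opening up
    X=90+p[0]*c+p[2]*s_; Z=80.5-p[0]*s_+p[2]*c
    return np.array([X,p[1],Z])
def toW(b):
    c,s_=np.cos(x[2]),np.sin(x[2]); return [x[0]+c*b[0]-s_*b[1],x[1]+s_*b[0]+c*b[1],b[2]]
for a in(0,.03,.06,.1):
    print(a,'top lid nl',((proj('top',toW(lidpt((-180,150,10),a)))[0]-[310,165])*4).round(0),'bar',[((proj('top',toW(lidpt((-168,y,55),a)))[0]-[310,165])*4).round(0) for y in(65,-65)],'scene nl',((proj('scene',toW(lidpt((-180,150,10),a)))[0]-[180,110])*4).round(0),[((proj('scene',toW(lidpt((-168,y,60),a)))[0]-[180,110])*4).round(0) for y in(65,-65)])
for a in(0,.65):
    for rr in(24,-24): print('knob',a,rr,((proj('top',toW((-5-rr*np.cos(a),-206+rr*np.sin(a),134)))[0]-[310,165])*4).round(0),((proj('scene',toW((-5-rr*np.cos(a),-206+rr*np.sin(a),134)))[0]-[180,110])*4).round(0))
t=lambda u,v:('top',T(u,v,190,155,3.7)); s=lambda u,v:('scene',T(u,v,320,200,3.4))
L=[(85,130,3),(85,-130,3),(-85,-130,3),(-85,130,3)]
m,e=fit(L*2,[t(45,68),t(375,48),t(385,262),t(50,282),s(440,577),s(36,328),s(203,160),s(585,362)],[450,150,0]);print('mat',m.round(3),e.round(1).tolist())
L=[(60,85,30),(60,-85,30),(-60,-85,30),(-60,85,30)]
m,e=fit(L*2,[t(48,375),t(281,376),t(267,543),t(37,540),s(640,246),s(402,100),s(495,22),s(730,145)],[300,150,0]);print('tray',m.round(3),e.round(1).tolist())
for n,head,tail in [('blue',(98,93),(103,228)),('red',(192,97),(215,223)),('orange',(318,90),(314,222))]:
    P=ray('top',[T(*head,190,155,3.7),T(*tail,190,155,3.7)],31); d=P[0]-P[1]
    print(n,P.mean(0).round(1),'len',np.linalg.norm(d).round(1),'yaw',np.arctan2(d[1],d[0]).round(3))
for n,hh,tt in [('blue',((366,432),(460,462)),((463,323),(504,348))),('red',((0,0),(0,0)),((0,0),(0,0))),('orange',((110,270),(202,290)),((226,185),(260,210)))]:
    pass
for n,uv in [('blue',(413,432)),]: pass
E
```

```text
box [ 5.24411e+02 -1.52243e+02  9.60000e-02]
[[-0.3, 0.9], [0.5, 0.4], [1.0, 1.2], [0.3, 0.8], [-1.6, 0.4], [0.9, -1.3], [-1.2, -1.0], [-1.2, 0.7], [-0.0, -1.1], [-0.1, 2.0], [-0.5, 3.6]]
top only [ 5.26611e+02 -1.52274e+02  9.50000e-02]
scene only [ 5.22534e+02 -1.53129e+02  9.40000e-02]
0 top lid nl [ 77. 377.] bar [array([212., 347.]), array([421., 332.])] scene nl [764. 260.] [array([630., 144.]), array([455.,  71.])]
0.03 top lid nl [ 77. 377.] bar [array([213., 344.]), array([422., 329.])] scene nl [764. 253.] [array([628., 138.]), array([453.,  65.])]
0.06 top lid nl [ 77. 376.] bar [array([213., 341.]), array([424., 325.])] scene nl [764. 245.] [array([626., 133.]), array([450.,  59.])]
0.1 top lid nl [ 77. 374.] bar [array([214., 336.]), array([426., 321.])] scene nl [763. 236.] [array([623., 125.]), array([446.,  52.])]
knob 0 24 [636. 237.] [231.  42.]
knob 0 -24 [627. 162.] [173.  75.]
knob 0.65 24 [612. 231.] [242.  52.]
knob 0.65 -24 [651. 168.] [163.  64.]
mat [5.8749e+02 2.2785e+02 8.2000e-02] [[-0.1, -0.0], [0.0, 0.2], [0.1, 0.4], [-0.7, 0.4], [0.4, 0.5], [-0.8, -0.5], [-0.7, -0.3], [0.2, 0.1]]
tray [ 3.60927e+02  2.53657e+02 -1.00000e-02] [[-0.5, 0.2], [-1.7, 1.9], [-0.5, 1.7], [-1.2, 0.5], [-1.1, 0.9], [-3.1, 2.8], [-0.5, -0.8], [0.1, -1.0]]
blue [584.8 308.   31. ] len 104.3 yaw 0.1
red [586.9 229.9  31. ] len 99.2 yaw 0.23
orange [591.9 144.4  31. ] len 101.8 yaw 0.012
```

```bash
cat >> h.py <<'E'
BOX=None
def toW(b,x=None):
    x=BOX if x is None else x; c,s_=np.cos(x[2]),np.sin(x[2]); return np.array([x[0]+c*b[0]-s_*b[1],x[1]+s_*b[0]+c*b[1],b[2]])
def lidpt(p,a):
    c,s_=np.cos(a),np.sin(a); return np.array([90+p[0]*c+p[2]*s_,p[1],80.5-p[0]*s_+p[2]*c])
E
python3 - <<'E'
from h import *
T=lambda u,v,x0,y0,s:np.array([x0+(u+.5)/s-.5,y0+(v+.5)/s-.5])
t=lambda u,v:('top',T(u,v,310,165,4)); s=lambda u,v:('scene',T(u,v,180,110,4))
L=[(90,-151,90),(90,-261,90),(-90,-261,90),(-90,-151,90),(90,150,90.5),(-90,150,90.5), (-90,-261,90),(90,-261,90),(90,-151,90),(90,150,90.5),(-90,150,90.5),(-90,-151,90)]+[(-78,65,140.5),(-78,-65,140.5)]
O=[t(510,70),t(672,60),t(707,328),t(540,342),t(65,105),t(82,375),s(245,42),s(42,163),s(165,220),s(567,437),s(760,265),s(362,92),s(632,147),s(455,73)]
x,e=fit(L,O,[500,-100,0]); print('box',x.round(3)); print(e.round(1).tolist())
print('handle',toW((-78,0,135.5),x), 'yaw',x[2]+np.pi/2)
go(toW((-78,0,200),x),x[2]+np.pi/2)
E
```

```text
box [ 5.26036e+02 -1.51946e+02  9.70000e-02]
[[-0.5, 0.3], [0.4, -0.3], [0.9, 0.5], [0.2, 0.1], [-1.8, -0.1], [-0.9, 0.3], [0.4, -1.0], [-1.8, -0.6], [-1.7, 1.1], [-0.4, -0.7], [0.9, -0.5], [1.7, -0.2], [-0.5, 0.0], [-0.0, 0.2]]
handle [ 448.40189167 -159.49669526  135.5       ] yaw 1.6677492700841068
t 0.1 pos [151.2 631.6 221.7] rot [-3.14   0.     2.907] F [ 0.7  0.2 -0.1] gap 0.997 q [-1.38  0.47 -0.01  1.6   0.01  1.07 -0.06]
trans [-473.2 -700.2   22.9] rot [-0.1  0.1 71. ]
```

servo_tool --translation '[[-44,-32,-5],[-88,-65,-10],[-132,-97,-15],[-175,-130,-20],[-219,-162,-25],[-263,-194,-30],[-306,-226,-35],[-348,-258,-40]]' --delta_rot '[[0,0,5],[0,0,10],[0,0,15],[0,0,20],[0,0,25],[0,0,30],[0,0,35],[0,0,40]]' --fingers 0 --newtons 25

```text
time_s: 1.1
eef_pos: [430.4, 298.2, 262.2]
eef_rot: [-3.14, 0.001, 2.206]
wrist_force: [0.1, 0.5, -0.6]
finger_gap: 0.499
```

```bash
sed -i 's/^BOX=None/BOX=np.array([526.0,-152.0,0.097])/' h.py; python3 - <<'E'
from h import *
go(toW((-78,0,200)),BOX[2]+np.pi/2)
E
```

```text
t 1.1 pos [430.4 298.2 262.2] rot [-3.140e+00  1.000e-03  2.206e+00] F [ 0.1  0.5 -0.6] gap 0.499 q [-0.92  0.21  0.29  1.88 -0.07  1.06  0.03]
trans [-379.2 -256.9   62.9] rot [-0.1  0.1 30.8]
```

servo_tool --translation '[[-48,-32,8],[-95,-64,16],[-142,-96,24],[-190,-128,32],[-237,-160,40],[-285,-193,48],[-332,-225,56],[-379,-257,63]]' --delta_rot '[[0,0,4],[0,0,8],[0,0,12],[0,0,16],[0,0,20],[0,0,24],[0,0,28],[0,0,31]]'

```text
time_s: 2.1
eef_pos: [447.9, -161.0, 199.7]
eef_rot: [-3.141, 0.001, 1.663]
wrist_force: [1.7, 0.1, -0.5]
finger_gap: 0.499
```

```bash
python3 - <<'E'
from h import *
go(toW((-78,0,125)),BOX[2]+np.pi/2)
shot('top','a1',(310,100,510,300),3.5); shot('scene','a2',(180,50,400,230),3.5)
E
```

```text
t 2.1 pos [ 447.9 -161.   199.7] rot [-3.141e+00  1.000e-03  1.663e+00] F [ 1.7  0.1 -0.5] gap 0.499 q [-0.33  0.22  0.69  2.07 -0.18  0.9   0.55]
trans [ 1.5  0.6 74.7] rot [-0.   0.1 -0.3]
```

View pics/a2.png

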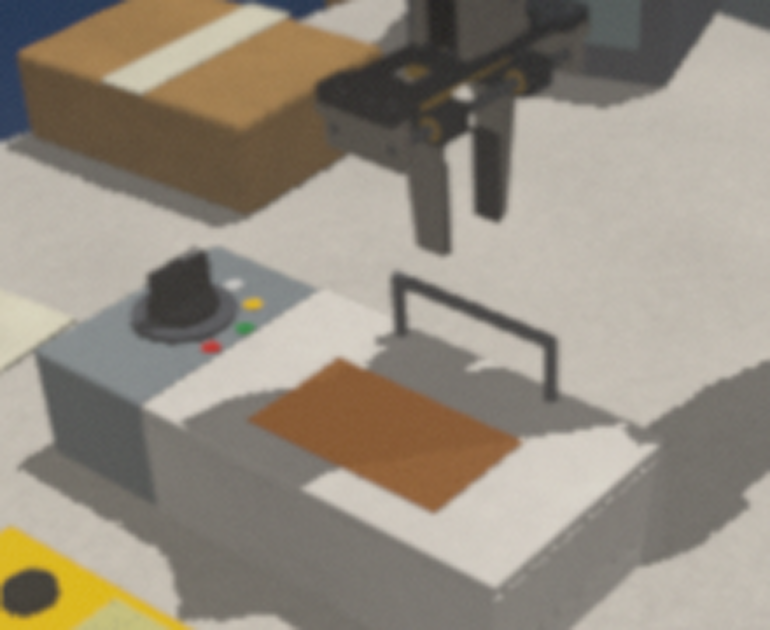

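View pics/a1.png

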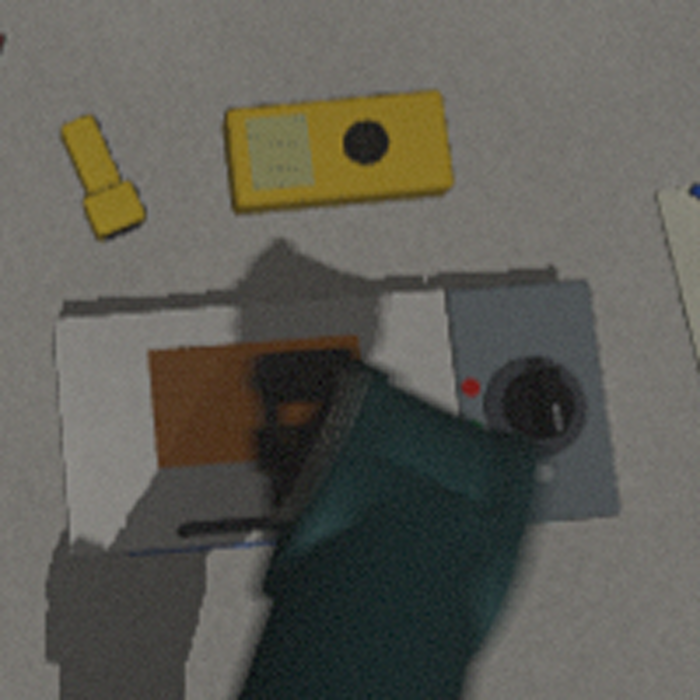

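The fingers straddle the bar: scene crop bar (400,280)-(550,340), jaws at (430,250)/(490,215). Next I lower and grip.

servo_tool --translation '[[1,0,25],[1,0,50],[1.5,0.6,68],[1.5,0.6,75],[1.5,0.6,75]]' --delta_rot '[[0,0,0],[0,0,0],[0,0,0],[0,0,0],[0,0,0]]'

```text
time_s: 2.82
eef_pos: [447.2, -163.9, 124.6]
eef_rot: [-3.139, 0.004, 1.655]
wrist_force: [-0.5, -0.6, 0.3]
finger_gap: 0.499
```

servo_tool --translation '[[0,0,0],[0,0,0],[0,0,0],[0,0,0],[0,0,0],[0,0,0]]' --delta_rot '[[0,0,0],[0,0,0],[0,0,0],[0,0,0],[0,0,0],[0,0,0]]' --fingers -1 --newtons 25

```text
time_s: 3.58
eef_pos: [448.3, -163.8, 124.9]
eef_rot: [-3.141, 0.005, 1.656]
wrist_force: [4.7, 1.1, -1.8]
finger_gap: 0.099
```

```bash
python3 - <<'E'
from h import *
s=st()
# arc: bar displacement in (boxx,z) and tool-frame shift (tool y = +box x? )
R0=Ro.from_euler('xyz',s['eef_rot'])
b0=lidpt((-168,0,55),0)
for a in np.arange(0.1,1.75,.1):
    d=lidpt((-168,0,55),a)-b0; w=toW(d)-toW((0,0,0)); print(round(a,2),R0.inv().apply(w).round(0))
E
```

```text
t 3.58 pos [ 448.3 -163.8  124.9] rot [-3.141  0.005  1.656] F [ 4.7  1.1 -1.8] gap 0.099 q [-0.25  0.36  0.64  2.13 -0.31  0.74  0.66]
0.1 [ -0.   6. -16.]
0.2 [  0.  14. -32.]
0.3 [  0.  24. -47.]
0.4 [  0.  35. -61.]
0.5 [  0.  47. -74.]
0.6 [  0.  60. -85.]
0.7 [  0.  75. -95.]
0.8 [   1.   90. -104.]
0.9 [   1.  107. -111.]
1.0 [   1.  123. -116.]
1.1 [   1.  141. -120.]
1.2 [   1.  158. -122.]
1.3 [   2.  176. -122.]
1.4 [   2.  194. -120.]
1.5 [   2.  211. -117.]
1.6 [   2.  228. -111.]
1.7 [   2.  244. -105.]
```

servo_tool --translation '[[0,2,-8],[0,6,-16],[0,10,-24],[0,14,-32],[0,19,-40],[0,24,-47]]' --delta_rot '[[0,0,0],[0,0,0],[0,0,0],[0,0,0],[0,0,0],[0,0,0]]'

```text
time_s: 4.32
eef_pos: [471.5, -161.5, 172.0]
eef_rot: [-3.139, 0.004, 1.655]
wrist_force: [1.0, -1.7, -8.0]
finger_gap: 0.096
```

```bash
python3 - <<'E'
from h import *
s=st()
shot('scene','b1',(180,50,400,230),3.5)
E
```

```text
t 4.33 pos [ 471.5 -161.5  172. ] rot [-3.139  0.004  1.655] F [ 1.  -1.7 -8. ] gap 0.096 q [-0.3   0.31  0.67  2.05 -0.25  0.86  0.59]
```

View pics/b1.png

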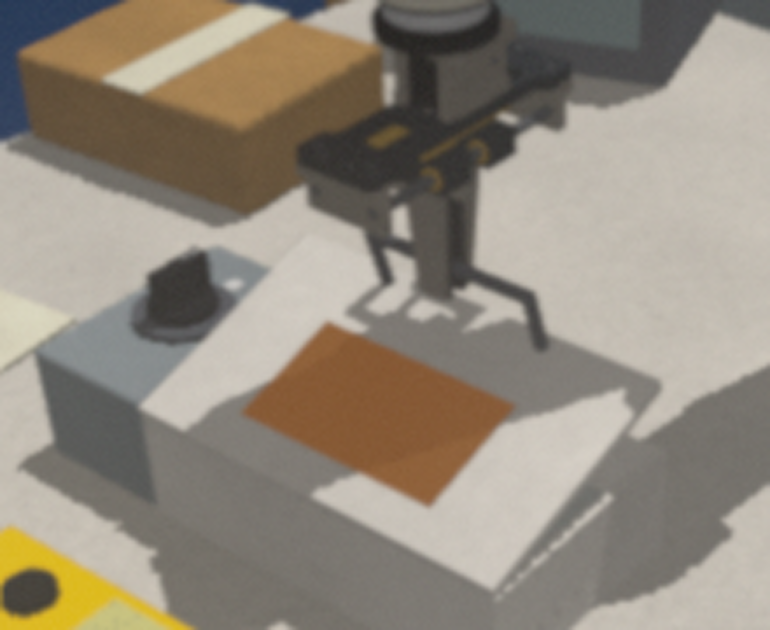

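The lid is following the tool, with its right edge lifted about 0.3 rad. I continue along the arc.

servo_tool --translation '[[0,11,-14],[0,23,-27],[0,36,-38],[0,51,-48],[0,66,-57],[0,83,-64],[0,99,-69],[0,117,-73]]' --delta_rot '[[0,0,0],[0,0,0],[0,0,0],[0,0,0],[0,0,0],[0,0,0],[0,0,0],[0,0,0]]'

```text
time_s: 5.38
eef_pos: [587.5, -150.6, 246.9]
eef_rot: [-3.136, 0.001, 1.656]
wrist_force: [-5.9, 1.3, 4.2]
finger_gap: 0.101
```

```bash
python3 - <<'E'
from h import *
s=st()
shot('scene','b2',(180,50,400,230),3.5)
R0=Ro.from_euler('xyz',s['eef_rot'])
for a in (1.3,1.5,1.6,1.7,1.75): print(a,R0.inv().apply(toW(lidpt((-168,-4,55),a))-[0,0,10.7]-s['eef_pos']).round(0))
E
```

```text
t 5.38 pos [ 587.5 -150.6  246.9] rot [-3.136e+00  1.000e-03  1.656e+00] F [-5.9  1.3  4.2] gap 0.101 q [-0.3   0.42  0.66  1.72 -0.28  1.1   0.53]
1.3 [ 1. 37.  0.]
1.5 [ 1. 72.  5.]
1.6 [ 2. 89. 10.]
1.7 [  2. 105.  17.]
1.75 [  2. 113.  21.]
```

View pics/b2.png

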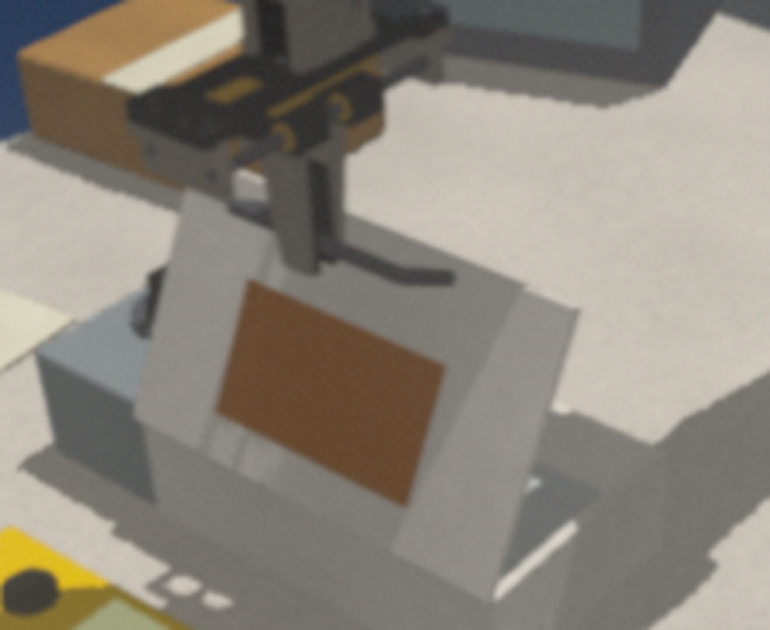

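servo_tool --translation '[[0,18,0],[1,37,0],[1,55,2],[1,72,5],[1,89,10],[2,97,13],[2,105,17],[2,109,19]]' --delta_rot '[[0,0,0],[0,0,0],[0,0,0],[0,0,0],[0,0,0],[0,0,0],[0,0,0],[0,0,0]]'

```text
time_s: 6.42
eef_pos: [691.3, -140.9, 231.8]
eef_rot: [-3.124, -0.001, 1.655]
wrist_force: [-36.7, 3.4, 32.6]
finger_gap: 0.096
```

```bash
python3 - <<'E'
from h import *
s=st()
shot('scene','b3',(160,30,400,230),3.3)
R0=Ro.from_euler('xyz',s['eef_rot'])
for a in (1.65,1.7,1.75): print(a,R0.inv().apply(toW(lidpt((-168,-4,55),a))-[0,0,10.7]-s['eef_pos']).round(0))
E
```

```text
t 6.42 pos [ 691.3 -140.9  231.8] rot [-3.124e+00 -1.000e-03  1.655e+00] F [-36.7   3.4  32.6] gap 0.096 q [-0.24  0.62  0.62  1.46 -0.36  1.2   0.51]
1.65 [ 1. -8. -1.]
1.7 [1. 1. 2.]
1.75 [1. 9. 6.]
```

View pics/b3.png

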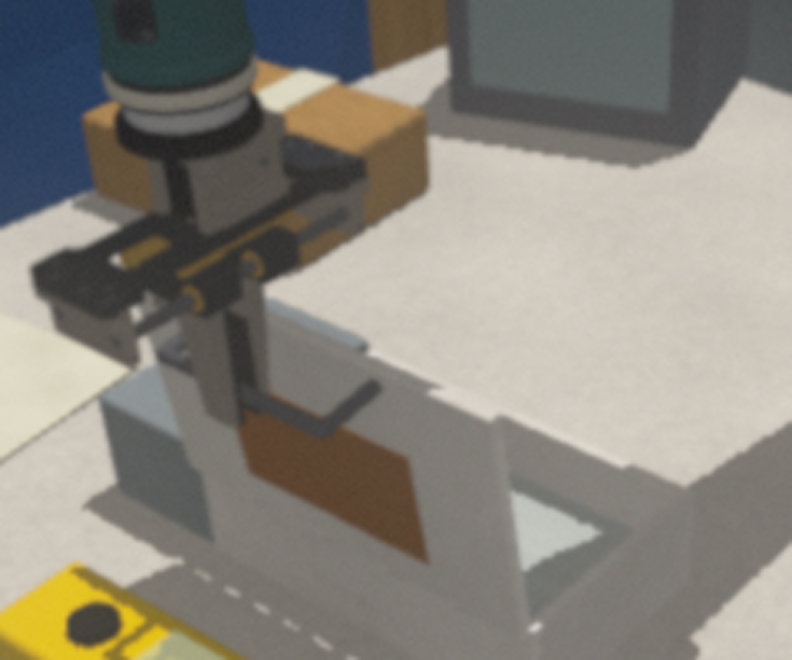

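servo_tool --translation '[[0,-1,0],[0,-1,0],[0,-1,0],[0,-1,0]]' --delta_rot '[[0,0,0],[0,0,0],[0,0,0],[0,0,0]]' --fingers -0.4

```text
time_s: 6.98
eef_pos: [690.5, -140.7, 231.2]
eef_rot: [-3.123, -0.001, 1.655]
wrist_force: [0.7, 0.5, -0.6]
finger_gap: 0.294
```

servo_tool --translation '[[0,0,-20],[0,0,-45],[0,0,-75],[0,-30,-105],[0,-60,-125],[0,-60,-125]]' --delta_rot '[[0,0,0],[0,0,0],[0,0,0],[0,0,0],[0,0,0],[0,0,0]]'

```text
time_s: 7.72
eef_pos: [632.7, -147.1, 361.4]
eef_rot: [-3.129, -0.0, 1.653]
wrist_force: [0.9, -0.3, -1.0]
finger_gap: 0.299
```

```bash
python3 - <<'E'
from h import *
s=st()
shot('top','b4',(170,60,510,320),2.3); shot('scene','b5',(160,30,400,230),3.3)
E
```

```text
t 7.72 pos [ 632.7 -147.1  361.4] rot [-3.129 -0.     1.653] F [ 0.9 -0.3 -1. ] gap 0.299 q [-0.3   0.42  0.68  1.45 -0.26  1.37  0.47]
```

View pics/b4.png

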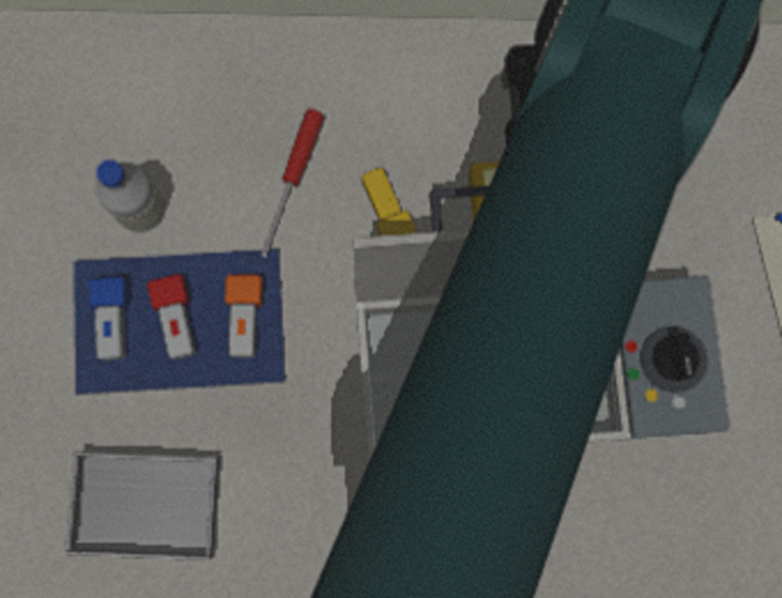

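View pics/b5.png

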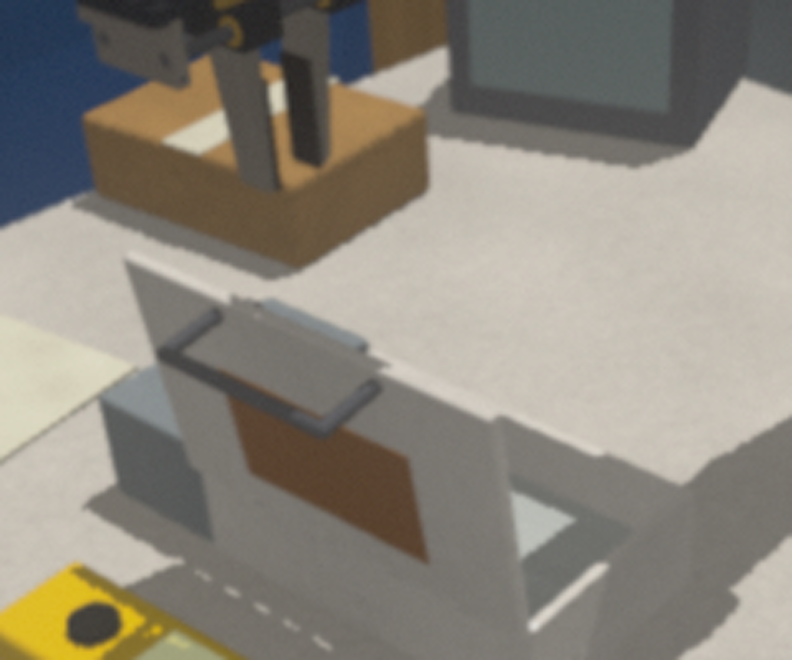

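servo_tool --translation '[[46,-21,5],[92,-42,10],[137,-64,15],[183,-85,20],[228,-106,25],[274,-128,30],[320,-149,35],[365,-170,40]]' --delta_rot '[[0,0,-6],[0,0,-12],[0,0,-18],[0,0,-24],[0,0,-30],[0,0,-36],[0,0,-42],[0,0,-48]]' --fingers 0.3

```text
time_s: 8.82
eef_pos: [431.9, 206.1, 320.6]
eef_rot: [-3.131, -0.013, 2.497]
wrist_force: [0.5, 0.2, 0.4]
finger_gap: 0.649
```

```bash
python3 - <<'E'
from h import *
s=st()
shot('top','c5',(310,140,500,290),4)
E
```

```text
t 8.82 pos [431.9 206.1 320.6] rot [-3.131 -0.013  2.497] F [0.5 0.2 0.4] gap 0.649 q [-0.83  0.08  0.34  1.9  -0.04  1.19  0.45]
```

View pics/c5.png

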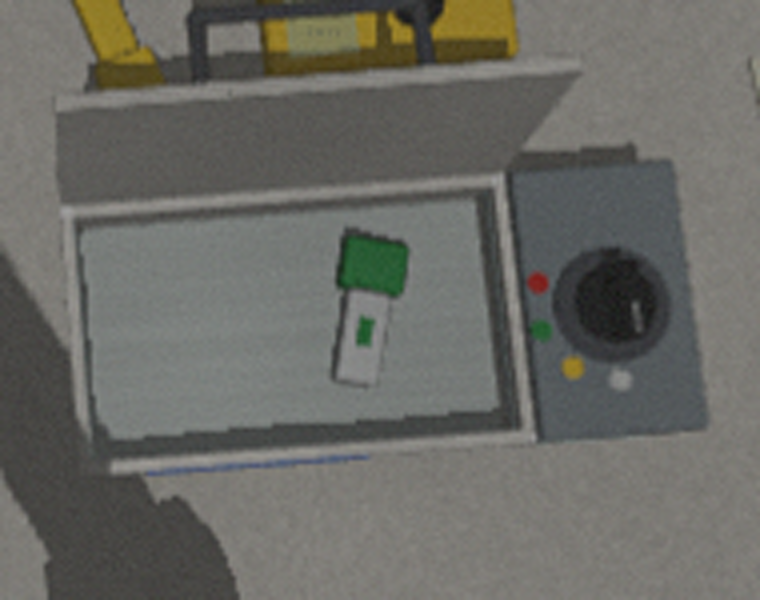

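Green probe is in the chamber: head centre (374,265), tail (355,383) in the crop. It is the only green one.

```bash
cat >> h.py <<'E'
T=lambda u,v,x0,y0,s:np.array([x0+(u+.5)/s-.5,y0+(v+.5)/s-.5])
def probe(n,head,tail,crop,z):
    P=ray(n,[T(*head,*crop),T(*tail,*crop)],z); d=P[0]-P[1]; yaw=np.arctan2(d[1],d[0])
    print('probe',P.mean(0).round(1),'len',np.linalg.norm(d).round(1),'yaw',yaw.round(3)); return P.mean(0),yaw
E
python3 - <<'E'
from h import *
p,y=probe('top',(377,236),(355,384),(310,140,4),58)
g=p-5*np.array([np.cos(y),np.sin(y),0]); 
b=np.array([np.cos(BOX[2]),np.sin(BOX[2])]); d=p[:2]-BOX[:2]; print('boxcoords',d@b,d@[-b[1],b[0]], 'rel yaw',y-BOX[2])
go([g[0],g[1],150],y+np.pi); go([g[0],g[1],35],y+np.pi)
E
```

```text
probe [ 539.1 -204.5   58. ] len 102.7 yaw -0.152
boxcoords 7.912713851331189 -53.55635976978339 rel yaw -0.24909822806746656
t 8.88 pos [427.9 212.2 319.8] rot [-3.13  -0.017  2.51 ] F [-2.5  4.5 -1.2] gap 0.649 q [-0.83  0.08  0.33  1.9  -0.04  1.19  0.45]
trans [-334.3 -271.   167.3] rot [ -0.4  -1.1 -27.5]
t 8.88 pos [427.9 212.2 319.8] rot [-3.13  -0.017  2.51 ] F [-2.5  4.5 -1.2] gap 0.649 q [-0.83  0.08  0.33  1.9  -0.04  1.19  0.45]
trans [-336.3 -269.7  282.2] rot [ -0.4  -1.1 -27.5]
```

servo_tool --translation '[[-42,-34,21],[-84,-68,42],[-125,-102,63],[-167,-135,84],[-209,-169,104],[-250,-203,125],[-292,-237,146],[-334,-271,167]]' --delta_rot '[[0,0,-4],[0,0,-8],[0,0,-12],[0,0,-16],[0,0,-20],[0,-1,-24],[0,-1,-26],[0,-1,-27.5]]' --fingers 0.2

```text
time_s: 9.88
eef_pos: [534.7, -204.9, 148.6]
eef_rot: [-3.135, -0.005, 2.992]
wrist_force: [0.2, 0.4, 0.2]
finger_gap: 0.604
```

```bash
python3 - <<'E'
from h import *
p=np.array([539.1,-204.5]);y=-.152;g=p-5*np.array([np.cos(y),np.sin(y)])
go([g[0],g[1],41],y+np.pi); shot('scene','d1',(160,30,400,230),3.3)
E
```

```text
t 9.88 pos [ 534.7 -204.9  148.6] rot [-3.135 -0.005  2.992] F [0.2 0.4 0.2] gap 0.604 q [-0.1   0.46  0.52  1.89 -0.28  0.88  1.98]
trans [  0.3   1.7 107.6] rot [-0.4 -0.3  0.1]
```

View pics/d1.png

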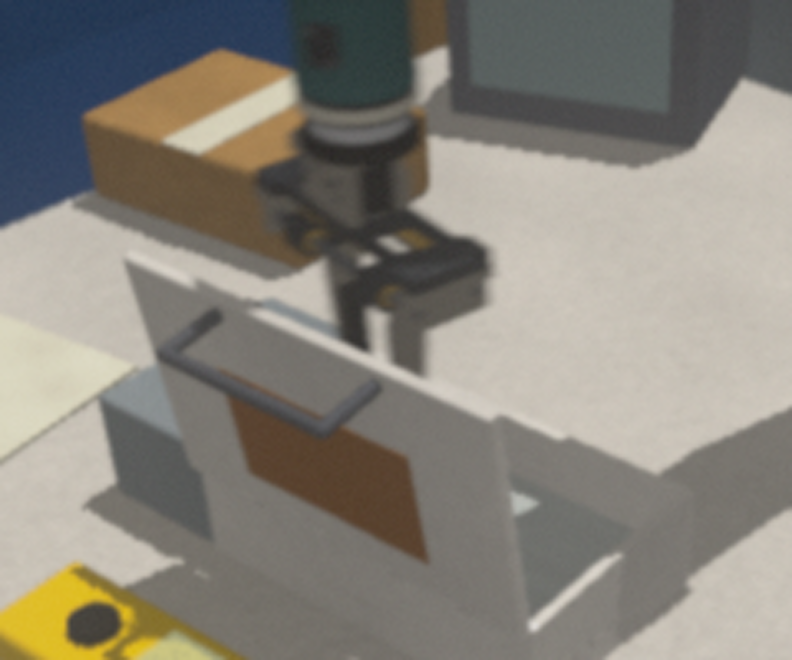

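servo_tool --translation '[[0,1,30],[0,1.5,60],[0,1.7,85],[0,1.7,100],[0,1.7,107],[0,1.7,107]]' --delta_rot '[[0,0,0],[0,0,0],[0,0,0],[0,0,0],[0,0,0],[0,0,0]]'

```text
time_s: 10.68
eef_pos: [533.3, -213.1, 39.7]
eef_rot: [-3.129, -0.005, 2.984]
wrist_force: [0.4, -1.1, -0.0]
finger_gap: 0.602
```

servo_tool --translation '[[0,0,0],[0,0,0],[0,0,0],[0,0,0],[0,0,0],[0,0,0]]' --delta_rot '[[0,0,0],[0,0,0],[0,0,0],[0,0,0],[0,0,0],[0,0,0]]' --fingers -1 --newtons 25

```text
time_s: 11.42
eef_pos: [533.6, -212.9, 40.0]
eef_rot: [-3.129, -0.005, 2.984]
wrist_force: [0.5, 2.6, 5.5]
finger_gap: 0.325
```

servo_tool --translation '[[0,0,-15],[0,0,-40],[0,0,-70],[0,0,-100],[0,0,-130],[0,0,-130]]' --delta_rot '[[0,0,0],[0,0,0],[0,0,0],[0,0,0],[0,0,0],[0,0,0]]'

```text
time_s: 12.18
eef_pos: [535.6, -212.4, 172.5]
eef_rot: [-3.128, 0.0, 2.984]
wrist_force: [1.5, 0.9, -0.0]
finger_gap: 0.324
```

```bash
python3 - <<'E'
from h import *
s=st(); im=shot('top','d2',(160,130,520,330),2.2)
E
```

```text
t 12.18 pos [ 535.6 -212.4  172.5] rot [-3.128  0.     2.984] F [ 1.5  0.9 -0. ] gap 0.324 q [-0.12  0.43  0.55  1.86 -0.26  0.92  1.97]
```

View pics/d2.png

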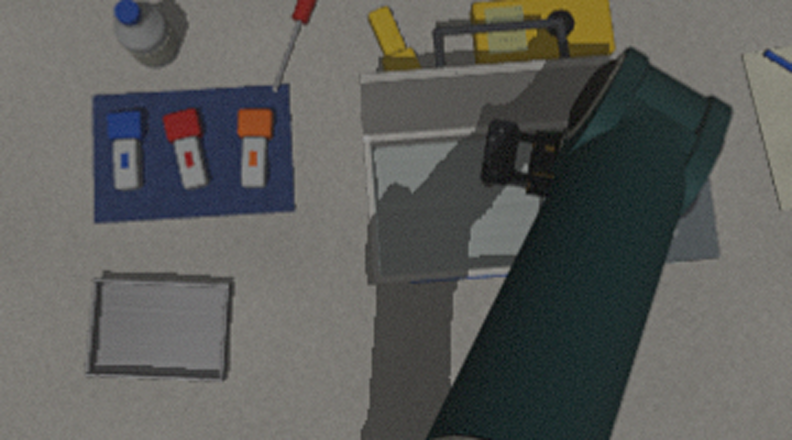

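```bash
python3 - <<'E'
from h import *
L=[(60,85,30),(60,-85,30),(-60,-85,30),(-60,85,30)]
m,e=fit(L,[('top',T(u,v,160,130,2.2)) for u,v in[(96,277),(233,279),(226,380),(88,376)]],[360,250,0]);print('tray',m.round(3),e.round(1).tolist())
go([*toW((0,5,0),m)[:2],110],m[2]+np.pi/2)
E
```

```text
tray [ 3.63103e+02  2.50043e+02 -6.00000e-03] [[-0.0, -0.1], [-0.5, 0.7], [0.3, -0.3], [0.2, -0.2]]
t 12.22 pos [ 534.6 -211.7  170.9] rot [-3.129e+00 -3.000e-03  2.984e+00] F [-0.2 -0.  -1.9] gap 0.328 q [-0.12  0.43  0.55  1.87 -0.26  0.92  1.97]
trans [242.5 434.8  56. ] rot [-0.7  0.4 81.3]
```

servo_tool --translation '[[20,40,0],[42,82,0],[65,125,0],[90,170,0],[115,215,0],[140,258,0],[165,300,5],[190,342,10]]' --delta_rot '[[0,0,7],[0,0,15],[0,0,23],[0,0,31],[0,0,39],[0,0,47],[0,0,55],[0,0,63]]'

```text
time_s: 13.22
eef_pos: [399.2, 156.6, 156.0]
eef_rot: [-3.132, 0.011, 1.879]
wrist_force: [0.4, 0.3, -2.2]
finger_gap: 0.325
```

```bash
echo 'TRAY=np.array([363.1,250.0,-0.006])' >>h.py; python3 - <<'E'
from h import *
m=TRAY
go([*toW((0,5,0),m)[:2],90],m[2]+np.pi/2)
E
```

```text
t 13.22 pos [399.2 156.6 156. ] rot [-3.132  0.011  1.879] F [ 0.4  0.3 -2.2] gap 0.325 q [-1.06  0.21  0.68  2.21 -0.17  0.78  0.04]
trans [105.4  -3.8  65. ] rot [-0.5  0.7 18. ]
```

servo_tool --translation '[[26,-1,10],[53,-2,20],[79,-3,35],[105,-4,50],[105,-4,60],[105,-4,65]]' --delta_rot '[[0,0,5],[0,0,10],[0,0.5,15],[0,0.7,18],[0,0.7,18],[0,0.7,18]]'

```text
time_s: 13.98
eef_pos: [362.7, 253.2, 88.9]
eef_rot: [-3.133, 0.003, 1.565]
wrist_force: [0.1, -0.5, 0.3]
finger_gap: 0.325
```

```bash
python3 - <<'E'
from h import *
m=TRAY
go([*toW((0,5,0),m)[:2],17],m[2]+np.pi/2); shot('scene','e1',(380,150,580,300),4)
E
```

```text
t 13.97 pos [362.7 253.2  88.9] rot [-3.133e+00  3.000e-03  1.565e+00] F [ 0.1 -0.5  0.3] gap 0.325 q [-1.2   0.38  0.61  2.22 -0.36  0.65 -0.33]
trans [ 2.1  1.  71.9] rot [-0.5  0.2  0. ]
```

View pics/e1.png

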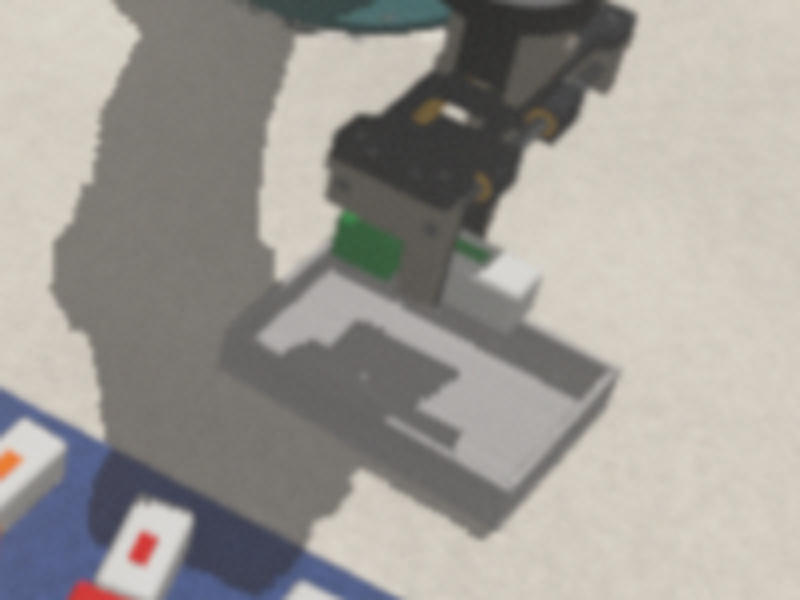

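The green probe is held level over the tray, head to -y. I lower it in.

servo_tool --translation '[[1,0,25],[2,1,48],[2,1,62],[2,1,68],[2,1,72],[2,1,72]]' --delta_rot '[[0,0,0],[0,0,0],[0,0,0],[0,0,0],[0,0,0],[0,0,0]]'

```text
time_s: 14.78
eef_pos: [363.4, 254.8, 17.1]
eef_rot: [-3.133, 0.003, 1.564]
wrist_force: [-0.2, 0.7, -1.4]
finger_gap: 0.33
```

servo_tool --translation '[[0,0,0],[0,0,0],[0,0,0],[0,0,0]]' --delta_rot '[[0,0,0],[0,0,0],[0,0,0],[0,0,0]]' --fingers 0

```text
time_s: 15.28
eef_pos: [363.4, 254.9, 17.2]
eef_rot: [-3.133, 0.003, 1.564]
wrist_force: [0.4, 0.4, 0.7]
finger_gap: 0.496
```

servo_tool --translation '[[0,0,-15],[0,0,-40],[0,0,-80],[0,0,-120],[0,0,-160],[0,0,-190]]' --delta_rot '[[0,0,0],[0,0,0],[0,0,0],[0,0,0],[0,0,0],[0,0,0]]'

```text
time_s: 16.02
eef_pos: [365.3, 255.3, 209.6]
eef_rot: [-3.134, 0.001, 1.564]
wrist_force: [0.4, 1.3, -0.8]
finger_gap: 0.502
```

```bash
python3 - <<'E'
from h import *
st(); shot('scene','e2',(330,150,550,370),3.5);shot('top','e3',(190,155,310,315),3.7)
E
```

```text
t 16.02 pos [365.3 255.3 209.6] rot [-3.134e+00  1.000e-03  1.564e+00] F [ 0.4  1.3 -0.8] gap 0.502 q [-1.36  0.15  0.75  2.13 -0.13  0.92 -0.54]
```

View pics/e2.png

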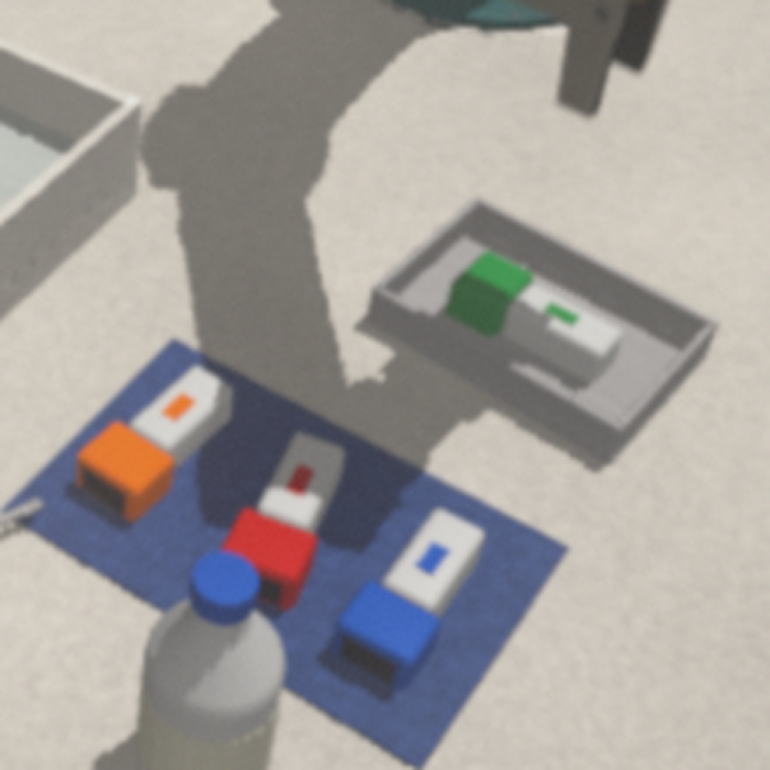

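View pics/e3.png

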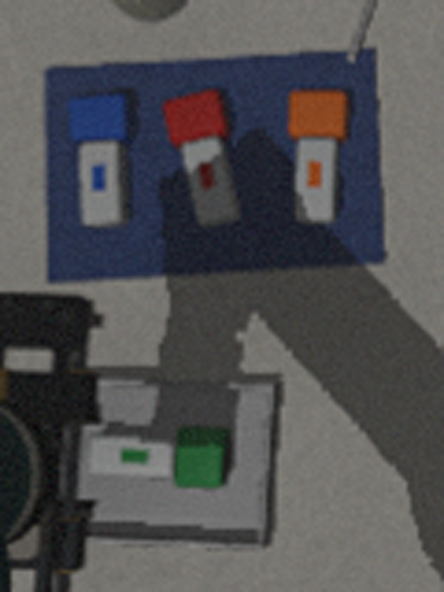

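Green lies in the tray (top crop ~ (160,457)), and the three used probes haven't moved. I'll check their poses with an overlay.

```bash
cat >> h.py <<'E'
OUT=[(-50,-15),(14,-15),(14,-22),(50,-22),(50,22),(14,22),(14,15),(-50,15)]
def overlay(name,n,poses,zb,box,s,out):
    im=cv2.imread(f'pics/{name}_raw.png'); im=cv2.resize(im[box[1]:box[3],box[0]:box[2]],None,fx=s,fy=s,interpolation=cv2.INTER_CUBIC)
    for p in poses:
        for z in (zb+28,):
            q=(proj(n,[toW((a,b,z),p) for a,b in OUT])-box[:2]+.5)*s-.5
            cv2.polylines(im,[np.round(q).astype(int)],True,(0,255,255),1)
    cv2.imwrite(f'pics/{out}.png',im)
E
python3 - <<'E'
from h import *
P=[(584.8,308,.1),(586.9,229.9,.23),(591.9,144.4,.012)]
overlay('e3','top',P,3,(195,165,305,240),7,'o1');overlay('e2','scene',P,3,(330,240,480,370),5,'o2')
C=lambda n:(-cal(n)[2].T@cal(n)[3]).round(0)
print(C('top'),C('scene'),'bottle base',ray('scene',[[390,383]],0),ray('top',[[218,134]],150))
E
```

```text
[ 412.   -5. 1131.] [1130.  528.  761.] bottle base [[747.61673895 303.90144054   0.        ]] [[732.26425657 281.42801453 150.        ]]
```

View pics/o1.png

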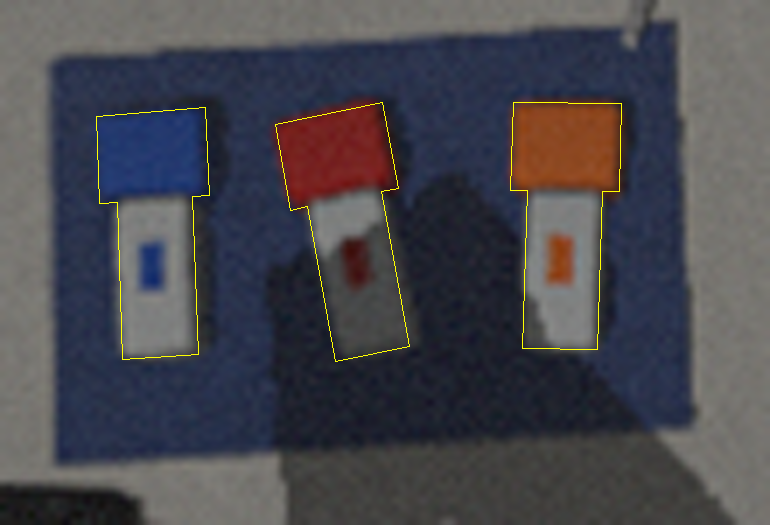

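View pics/o2.png

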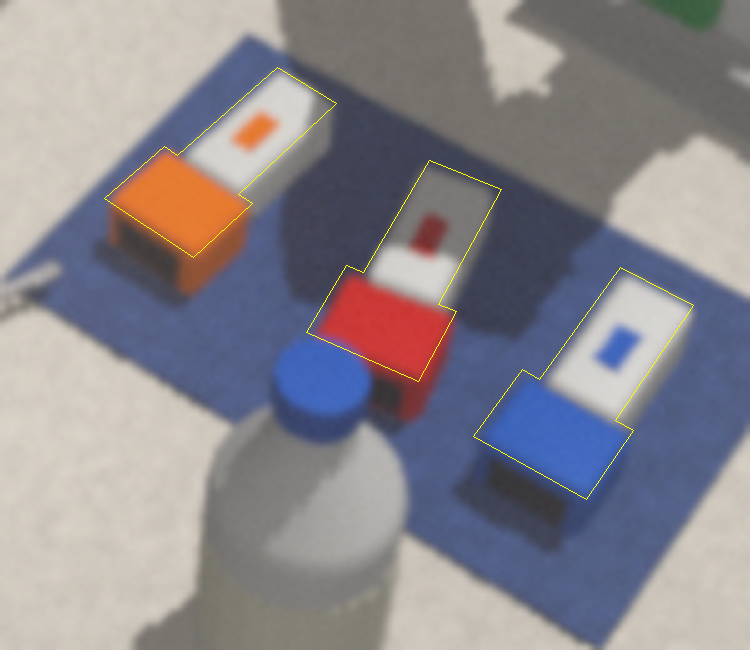

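```bash
python3 - <<'E'
from h import *
go([586.9,144.3,120],.012+np.pi)
E
```

```text
t 16.12 pos [366.6 256.6 210.6] rot [-3.137e+00 -3.000e-03  1.564e+00] F [-0.2  0.4 -0.2] gap 0.499 q [-1.36  0.15  0.75  2.13 -0.13  0.92 -0.54]
trans [-111.1  221.5   89.1] rot [ -0.1  -0.4 -91.1]
```

servo_tool --translation '[[-14,28,8],[-28,56,16],[-42,84,24],[-56,112,32],[-70,140,40],[-84,168,48],[-98,196,55],[-111,221,60]]' --delta_rot '[[0,0,-10],[0,0,-20],[0,0,-30],[0,0,-40],[0,0,-50],[0,0,-60],[0,0,-70],[0,0,-80]]' --fingers 0.2

```text
time_s: 17.12
eef_pos: [586.7, 143.2, 147.8]
eef_rot: [3.141, -0.007, 2.966]
wrist_force: [0.7, 0.6, 0.2]
finger_gap: 0.6
```

```bash
python3 - <<'E'
from h import *
go([586.9,144.3,90],.012+np.pi)
E
```

```text
t 17.12 pos [586.7 143.2 147.8] rot [ 3.141 -0.007  2.966] F [0.7 0.6 0.2] gap 0.6 q [-0.64  0.5   0.46  1.8  -0.28  0.91  1.34]
trans [-0.5  1.1 57.8] rot [  0.1  -0.4 -10.8]
```

servo_tool --translation '[[0,1,20],[0,1,40],[0,1,58],[0,1,58]]' --delta_rot '[[0,0,-5],[0,0,-11],[0,0,-11],[0,0,-11]]'

```text
time_s: 17.62
eef_pos: [585.1, 143.8, 88.1]
eef_rot: [3.141, -0.01, -3.128]
wrist_force: [-0.4, -0.2, -0.2]
finger_gap: 0.601
```

```bash
python3 - <<'E'
from h import *
go([586.9,144.3,13],.012+np.pi);shot('scene','f1',(320,180,480,350),4)
E
```

```text
t 17.62 pos [585.1 143.8  88.1] rot [ 3.141 -0.01  -3.128] F [-0.4 -0.2 -0.2] gap 0.601 q [-0.58  0.58  0.38  1.83 -0.29  0.8   1.54]
trans [-2.6  0.4 75.1] rot [ 0.1 -0.6  0.1]
```

View pics/f1.png

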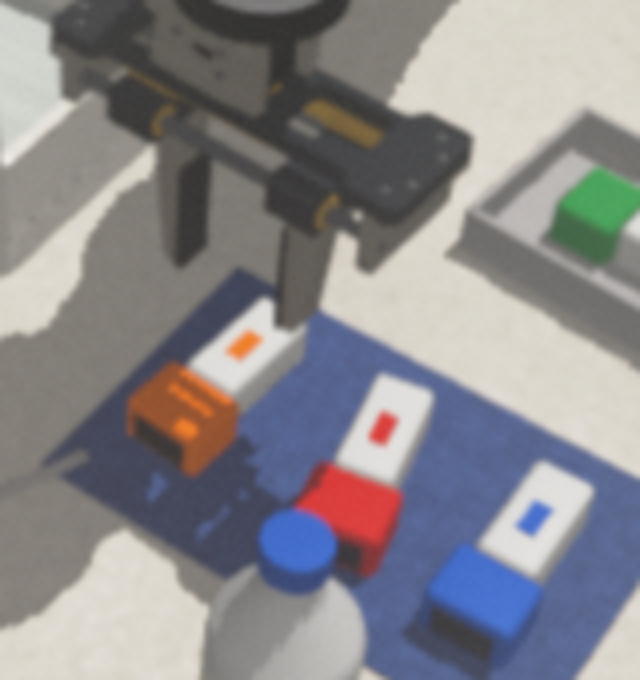

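servo_tool --translation '[[-1,0,25],[-2,0,50],[-2.5,0.4,65],[-2.5,0.4,75],[-2.5,0.4,75]]' --delta_rot '[[0,0,0],[0,0,0],[0,-0.5,0],[0,-0.5,0],[0,-0.5,0]]'

```text
time_s: 18.3
eef_pos: [587.7, 144.6, 14.1]
eef_rot: [3.14, 0.0, -3.127]
wrist_force: [-0.5, 0.2, -0.2]
finger_gap: 0.597
```

servo_tool --translation '[[0,0,0],[0,0,0],[0,0,0],[0,0,0],[0,0,0],[0,0,0]]' --delta_rot '[[0,0,0],[0,0,0],[0,0,0],[0,0,0],[0,0,0],[0,0,0]]' --fingers -1 --newtons 30

```text
time_s: 19.05
eef_pos: [588.1, 144.6, 14.6]
eef_rot: [3.14, 0.001, -3.127]
wrist_force: [-0.8, -0.3, 5.3]
finger_gap: 0.323
```

servo_tool --translation '[[0,0,-15],[0,0,-40],[0,0,-75],[0,0,-110],[0,0,-145],[0,0,-145]]' --delta_rot '[[0,0,0],[0,0,0],[0,0,0],[0,0,0],[0,0,0],[0,0,0]]'

```text
time_s: 19.8
eef_pos: [589.6, 144.8, 162.6]
eef_rot: [3.138, 0.006, -3.127]
wrist_force: [0.0, -0.2, -2.3]
finger_gap: 0.325
```

```bash
python3 - <<'E'
from h import *
p=toW((-8,-90,0)); print(p); go([p[0],p[1],150],BOX[2]+np.pi)
E
```

```text
[ 526.75392284 -242.35171056    0.        ]
t 19.8 pos [589.6 144.8 162.6] rot [ 3.138  0.006 -3.127] F [ 0.  -0.2 -2.3] gap 0.325 q [-0.62  0.48  0.43  1.79 -0.24  0.92  1.5 ]
trans [  68.4 -386.3   10.8] rot [ 0.2  0.4 -4.7]
```

servo_tool --translation '[[8,-46,0],[17,-93,0],[25,-140,0],[34,-187,0],[42,-234,0],[50,-280,0],[58,-327,0],[66,-374,0]]' --delta_rot '[[0,0,-1],[0,0,-2],[0,0,-3],[0,0,-4],[0,0,-4.7],[0,0,-4.7],[0,0,-4.7],[0,0,-4.7]]'

```text
time_s: 20.8
eef_pos: [528.0, -231.1, 159.8]
eef_rot: [3.138, 0.005, -3.045]
wrist_force: [0.2, 0.4, 0.2]
finger_gap: 0.056
```

```bash
python3 - <<'E'
from h import *
p=toW((-8,-78,0)); go([p[0],p[1],110],BOX[2]+np.pi);shot('scene','f2',(160,30,400,230),3.3)
E
```

```text
t 20.8 pos [ 528.  -231.1  159.8] rot [ 3.138  0.005 -3.045] F [0.2 0.4 0.2] gap 0.056 q [-0.03  0.44  0.49  1.87 -0.27  0.89  2.26]
trans [ 2.6  0.8 49.8] rot [ 0.2  0.3 -0. ]
```

View pics/f2.png

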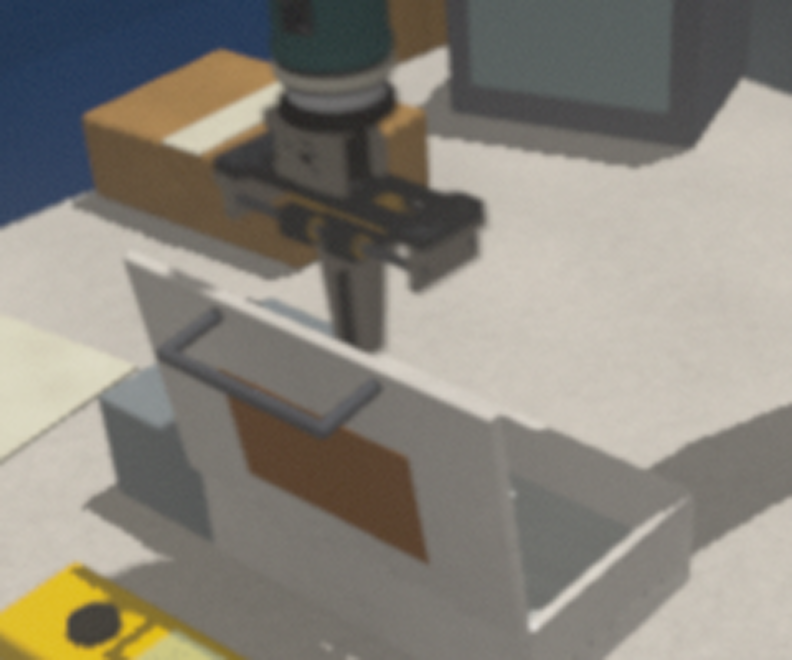

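The grip slackened and the probe was lost (gap 0.056). I look for it.

```bash
python3 - <<'E'
from h import *
shot('scene','f3');shot('top','f4')
E
```

```text
(no output)
```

View pics/f3.png

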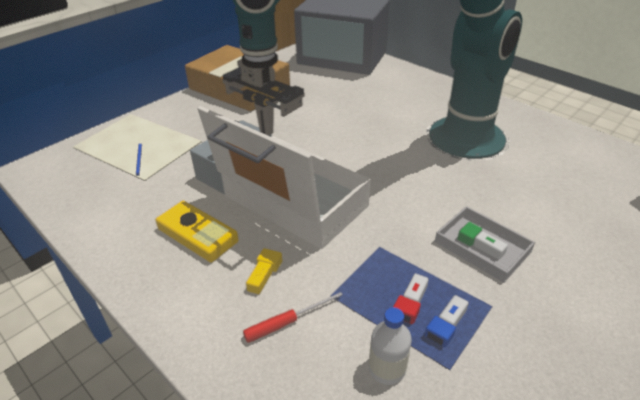

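View pics/f4.png

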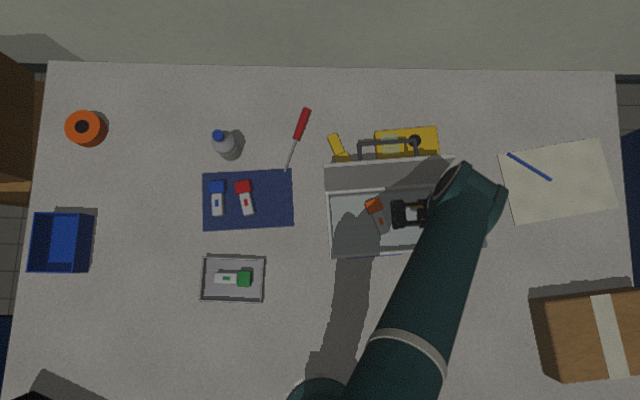

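The dropped orange probe landed inside the chamber (top image ~ (376,210)). I head for red and look at orange on the way.

```bash
python3 - <<'E'
from h import *
p=np.array([586.9,229.9]);y=.23;g=p-5*np.array([np.cos(y),np.sin(y)])
print(g);go([g[0],g[1],140],y+np.pi)
E
```

```text
[582.03166802 228.76011238]
t 20.95 pos [ 527.2 -232.9  159.9] rot [ 3.139  0.005 -3.051] F [ 0.1  0.8 -1.1] gap 0.003 q [-0.02  0.44  0.49  1.87 -0.27  0.89  2.26]
trans [-96.3 454.8  21.6] rot [ 0.1  0.3 -8. ]
```

servo_tool --translation '[[-12,57,-5],[-24,114,-5],[-36,171,-5],[-48,228,0],[-60,285,5],[-72,342,10],[-84,399,16],[-96,455,21]]' --delta_rot '[[0,0,-1],[0,0,-2],[0,0,-3],[0,0,-4],[0,0,-5],[0,0,-6],[0,0,-7],[0,0,-8]]' --fingers 0.2

```text
time_s: 21.95
eef_pos: [580.1, 232.7, 139.5]
eef_rot: [3.139, 0.003, -2.908]
wrist_force: [0.9, 0.0, -0.2]
finger_gap: 0.6
```

```bash
python3 - <<'E'
from h import *
p=np.array([586.9,229.9]);y=.23;g=p-5*np.array([np.cos(y),np.sin(y)])
go([g[0],g[1],13],y+np.pi)
shot('top','g1',(310,140,500,290),4);shot('scene','g2',(320,150,520,350),3.5)
E
```

```text
t 21.95 pos [580.1 232.7 139.5] rot [ 3.139e+00  3.000e-03 -2.908e+00] F [ 0.9  0.  -0.2] gap 0.6 q [-0.69  0.53  0.35  1.76 -0.22  0.89  1.56]
trans [ -0.5  -4.6 126.5] rot [0.1 0.2 0.2]
```

View pics/g1.png

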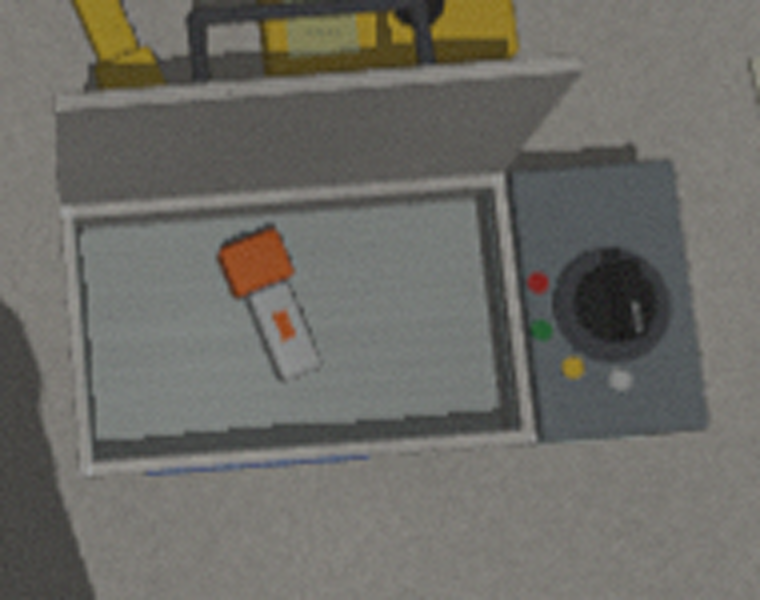

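View pics/g2.png

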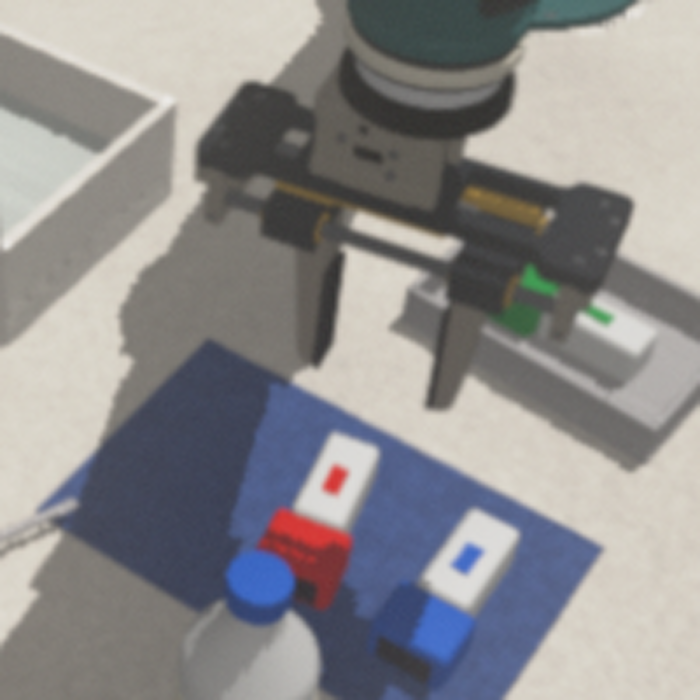

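Orange lies flat in the chamber, crop (268,305). Red is unmoved, so I take it.

servo_tool --translation '[[0,-3,30],[0,-4.6,60],[0,-4.6,90],[0,-4.6,112],[0,-4.6,126],[0,-4.6,126]]' --delta_rot '[[0,0,0],[0,0,0],[0,0,0],[0,0,0],[0,0,0],[0,0,0]]'

```text
time_s: 22.8
eef_pos: [580.1, 236.2, 12.5]
eef_rot: [3.135, 0.003, -2.898]
wrist_force: [0.9, 0.1, 0.1]
finger_gap: 0.599
```

servo_tool --translation '[[0,0,0],[0,0,0],[0,0,0],[0,0,0],[0,0,0],[0,0,0]]' --delta_rot '[[0,0,0],[0,0,0],[0,0,0],[0,0,0],[0,0,0],[0,0,0]]' --fingers -1 --newtons 30

```text
time_s: 23.55
eef_pos: [580.3, 236.1, 12.8]
eef_rot: [3.135, 0.004, -2.898]
wrist_force: [-0.6, -1.2, 1.5]
finger_gap: 0.326
```

servo_tool --translation '[[0,0,-15],[0,0,-40],[0,0,-75],[0,0,-110],[0,0,-130],[0,0,-130]]' --delta_rot '[[0,0,0],[0,0,0],[0,0,0],[0,0,0],[0,0,0],[0,0,0]]'

```text
time_s: 24.3
eef_pos: [580.7, 235.7, 144.3]
eef_rot: [3.134, 0.006, -2.898]
wrist_force: [-0.1, -0.8, -1.0]
finger_gap: 0.326
```

```bash
python3 - <<'E'
from h import *
p,y=probe('top',(256,238),(300,374),(310,140,4),58)
b=np.array([np.cos(BOX[2]),np.sin(BOX[2])]); d=p[:2]-BOX[:2]; print('orange boxcoords',d@b,d@[-b[1],b[0]], 'rel yaw',y-BOX[2])
p=toW((-8,-72,0)); print(p); go([p[0],p[1],140],BOX[2]+np.pi)
E
```

```text
probe [ 540.4 -144.7   58. ] len 97.2 yaw 0.314
orange boxcoords 15.039012132589551 5.841139706675733 rel yaw 0.21731702131375638
[ 525.01065957 -224.43632518    0.        ]
t 24.3 pos [580.7 235.7 144.3] rot [ 3.134  0.006 -2.898] F [-0.1 -0.8 -1. ] gap 0.326 q [-0.69  0.52  0.35  1.75 -0.23  0.9   1.57]
trans [ 1.652e+02 -4.331e+02  1.000e-01] rot [0.4 0.3 8.4]
```

servo_tool --translation '[[20,-54,-5],[41,-109,-10],[62,-164,-15],[82,-218,-15],[103,-273,-15],[124,-328,-15],[145,-383,-10],[166,-438,0]]' --delta_rot '[[0,0,1],[0,0,2],[0,0,3],[0,0,4],[0,0,5],[0,0,6],[0,0,7],[0,0,8]]'

```text
time_s: 25.3
eef_pos: [524.7, -230.8, 138.9]
eef_rot: [3.133, 0.005, -3.037]
wrist_force: [0.6, 0.2, 0.4]
finger_gap: 0.008
```

```bash
python3 - <<'E'
from h import *
p=toW((-8,-78,0)); go([p[0],p[1],70],BOX[2]+np.pi)
shot('scene','h1',(160,30,400,230),3.3)
E
```

```text
t 25.3 pos [ 524.7 -230.8  138.9] rot [ 3.133  0.005 -3.037] F [0.6 0.2 0.4] gap 0.008 q [-0.01  0.47  0.48  1.89 -0.29  0.85  2.29]
trans [-0.6 -0.3 68.9] rot [0.5 0.3 0.4]
```

View pics/h1.png

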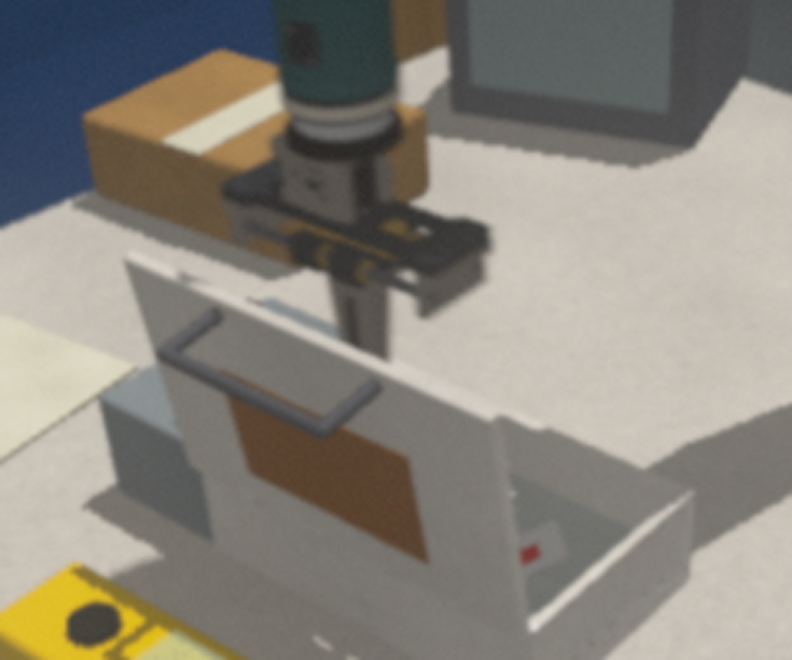

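servo_tool --translation '[[-10,50,-5],[-22,105,-5],[-34,162,-5],[-46,219,0],[-58,276,5],[-70,333,10],[-82,390,10],[-92,440,10]]' --delta_rot '[[0,0,0],[0,0,0],[0,0,0],[0,0,0],[0,0,0],[0,0,0],[0,0,0],[0,0,0]]' --fingers 0.2

```text
time_s: 26.35
eef_pos: [570.7, 208.7, 127.9]
eef_rot: [3.14, -0.0, -3.047]
wrist_force: [-0.3, -0.9, -1.0]
finger_gap: 0.602
```

```bash
python3 - <<'E'
from h import *
st()
shot('top','h2',(310,140,500,290),4);shot('top','h3',(170,60,500,320),2.3)
E
```

```text
t 26.35 pos [570.7 208.7 127.9] rot [ 3.14  -0.    -3.047] F [-0.3 -0.9 -1. ] gap 0.602 q [-0.7   0.52  0.4   1.81 -0.26  0.86  1.48]
```

View pics/h2.png

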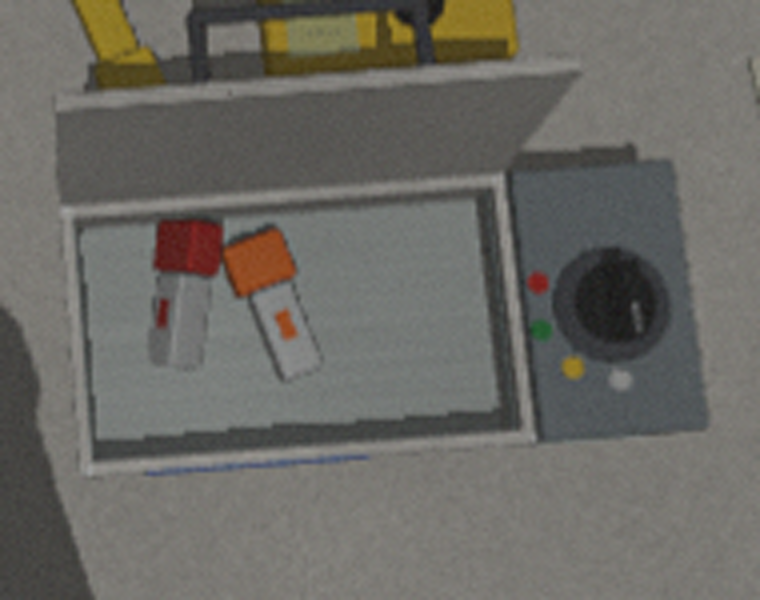

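View pics/h3.png

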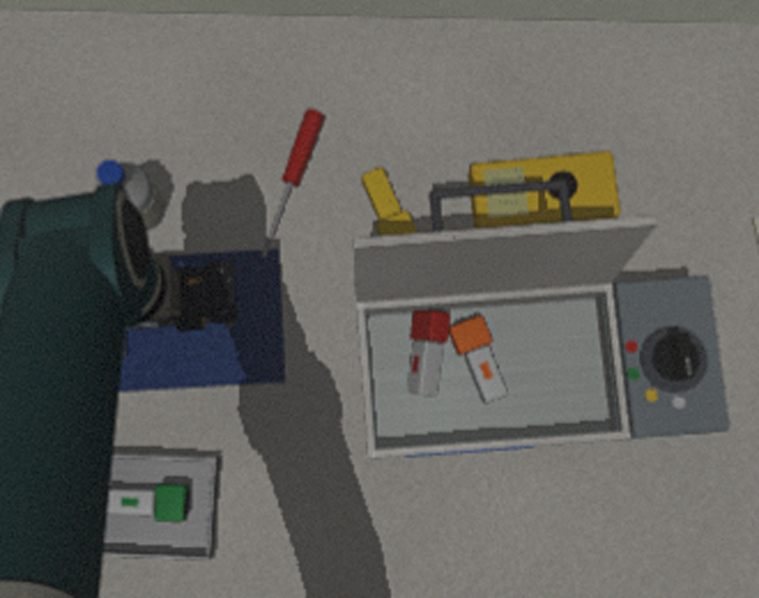

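```bash
python3 - <<'E'
from h import *
P=(587,309,.06); y=P[2]; g=np.array(P[:2])-5*np.array([np.cos(y),np.sin(y)])
shot('scene','i1'); overlay('i1','scene',[P],3,(380,230,530,370),5,'i2'); overlay('e3','top',[P],3,(195,165,305,240),7,'i3')
go([g[0],g[1],100],y+np.pi)
E
```

```text
t 26.5 pos [570.3 209.9 127.6] rot [ 3.139e+00 -1.000e-03 -3.042e+00] F [-1.3 -1.2  0.1] gap 0.601 q [-0.7   0.52  0.39  1.81 -0.26  0.86  1.48]
trans [-21.5  97.   27.9] rot [ 0.1 -0.   2.3]
```

View pics/i2.png

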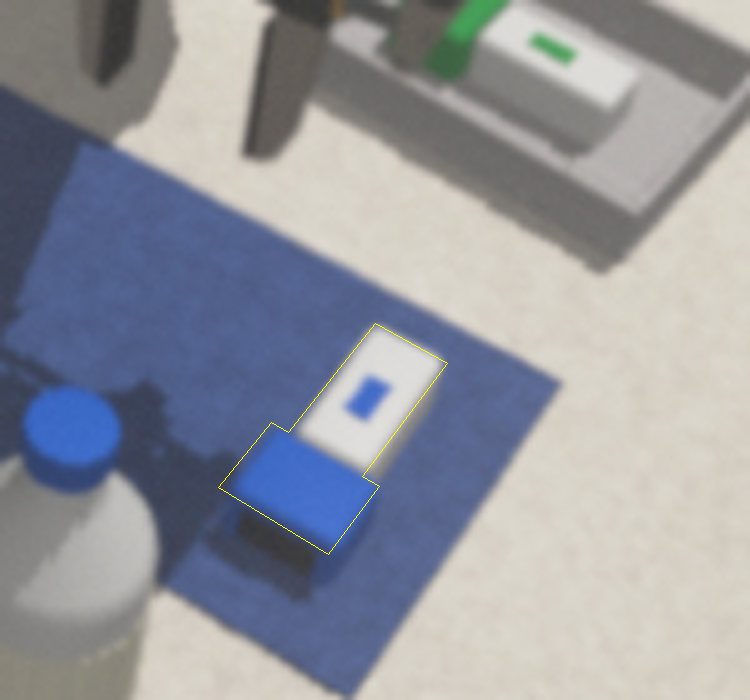

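View pics/i3.png

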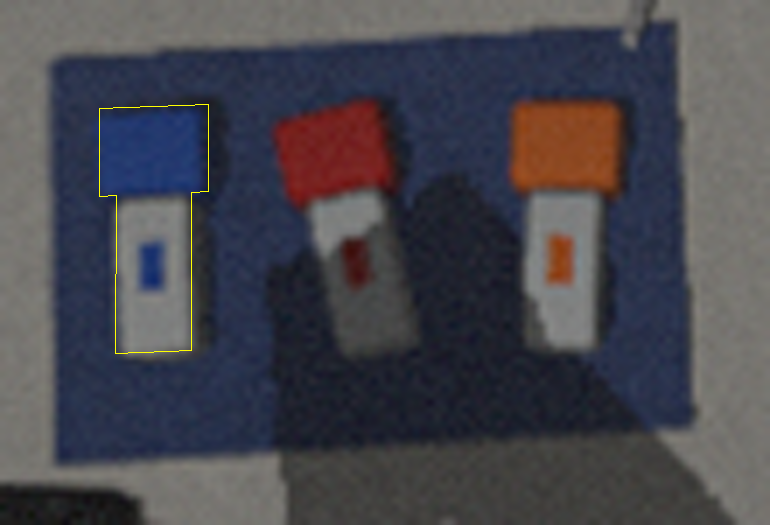

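Blue is unmoved and the overlay fits to within 2–3 mm. I take it with a stronger grip and slower transport.

servo_tool --translation '[[-5,24,7],[-10,48,14],[-16,73,20],[-21,97,28],[-21,97,28]]' --delta_rot '[[0,0,1],[0,0,2],[0,0,2.3],[0,0,2.3],[0,0,2.3]]'

```text
time_s: 27.12
eef_pos: [580.5, 310.7, 98.6]
eef_rot: [3.139, -0.002, -3.079]
wrist_force: [0.0, -0.4, 0.6]
finger_gap: 0.603
```

```bash
python3 - <<'E'
from h import *
P=(587,309,.06); y=P[2]; g=np.array(P[:2])-4*np.array([np.cos(y),np.sin(y)])
go([g[0],g[1],12],y+np.pi)
E
```

```text
t 27.12 pos [580.5 310.7  98.6] rot [ 3.139e+00 -2.000e-03 -3.079e+00] F [ 0.  -0.4  0.6] gap 0.603 q [-0.81  0.64  0.38  1.69 -0.29  0.87  1.33]
trans [-2.6 -2.3 86.6] rot [ 0.1 -0.1  0.2]
```

servo_tool --translation '[[-1,-2,30],[-2.5,-2.3,60],[-2.5,-2.3,78],[-2.5,-2.3,86],[-2.5,-2.3,86]]' --delta_rot '[[0,0,0],[0,0,0],[0,0,0],[0,0,0],[0,0,0]]'

```text
time_s: 27.75
eef_pos: [583.5, 308.5, 13.0]
eef_rot: [3.139, -0.002, -3.079]
wrist_force: [0.7, -0.2, -0.4]
finger_gap: 0.604
```

servo_tool --translation '[[0,0,0],[0,0,0],[0,0,0],[0,0,0],[0,0,0],[0,0,0]]' --delta_rot '[[0,0,0],[0,0,0],[0,0,0],[0,0,0],[0,0,0],[0,0,0]]' --fingers -1 --newtons 50

```text
time_s: 28.5
eef_pos: [583.7, 308.7, 13.5]
eef_rot: [3.139, -0.001, -3.079]
wrist_force: [-1.8, -0.1, 5.3]
finger_gap: 0.322
```

servo_tool --translation '[[0,0,-15],[0,0,-40],[0,0,-65],[0,0,-90],[0,0,-110],[0,0,-125],[0,0,-125]]' --delta_rot '[[0,0,0],[0,0,0],[0,0,0],[0,0,0],[0,0,0],[0,0,0],[0,0,0]]'

```text
time_s: 29.38
eef_pos: [584.5, 308.7, 139.6]
eef_rot: [3.138, 0.0, -3.079]
wrist_force: [-0.2, -0.3, -1.1]
finger_gap: 0.324
```

```bash
python3 - <<'E'
from h import *
p=toW((-8,-78,0)); print(p); go([p[0],p[1],140],BOX[2]+np.pi)
E
```

```text
[ 525.59174733 -230.4081203     0.        ]
t 29.38 pos [584.5 308.7 139.6] rot [ 3.138  0.    -3.079] F [-0.2 -0.3 -1.1] gap 0.324 q [-0.82  0.59  0.4   1.66 -0.27  0.94  1.32]
trans [  92.4 -534.4   -2.5] rot [ 0.2  0.  -2. ]
```

servo_tool --translation '[[2,-12,0],[6,-36,0],[11,-66,0],[17,-98,0],[23,-130,0],[28,-160,0],[32,-185,0],[34,-195,0]]' --delta_rot '[[0,0,0],[0,0,0],[0,0,0],[0,0,0],[0,0,0],[0,0,0],[0,0,0],[0,0,0]]'

```text
time_s: 30.38
eef_pos: [561.9, 108.3, 138.6]
eef_rot: [3.139, -0.001, -3.084]
wrist_force: [-0.0, -0.0, -1.4]
finger_gap: 0.325
```

servo_tool --translation '[[2,-12,0],[6,-36,0],[11,-66,0],[17,-98,0],[23,-130,0],[28,-160,0],[32,-185,0],[34,-195,0]]' --delta_rot '[[0,0,0],[0,0,0],[0,0,0],[0,0,0],[0,0,0],[0,0,0],[0,0,0],[0,0,0]]'

```text
time_s: 31.38
eef_pos: [538.9, -89.8, 138.0]
eef_rot: [3.139, -0.001, -3.085]
wrist_force: [0.5, -0.3, -1.4]
finger_gap: 0.324
```

```bash
python3 - <<'E'
from h import *
p=toW((-8,-78,0)); print(p); go([p[0],p[1],110],BOX[2]+np.pi)
E
```

```text
[ 525.59174733 -230.4081203     0.        ]
t 31.38 pos [538.9 -89.8 138. ] rot [ 3.139e+00 -1.000e-03 -3.085e+00] F [ 0.5 -0.3 -1.4] gap 0.324 q [-0.27  0.42  0.47  1.95 -0.26  0.82  1.97]
trans [  21.2 -139.7   27.6] rot [ 0.1 -0.  -2.3]
```

Still held. I continue.

servo_tool --translation '[[2,-10,0],[5,-30,0],[9,-60,0],[14,-90,0],[18,-118,0],[21,-136,0],[21,-140,10],[21,-140,25]]' --delta_rot '[[0,0,0],[0,0,0],[0,0,-1],[0,0,-2],[0,0,-2.3],[0,0,-2.3],[0,0,-2.3],[0,0,-2.3]]'

```text
time_s: 32.38
eef_pos: [526.2, -229.7, 111.7]
eef_rot: [3.138, -0.0, -3.044]
wrist_force: [-0.4, 0.6, -1.4]
finger_gap: 0.321
```

```bash
python3 - <<'E'
from h import *
p=toW((-8,-78,0)); print(p); go([p[0],p[1],41.5],BOX[2]+np.pi)
shot('top','j1',(310,140,500,290),4)
E
```

```text
[ 525.59174733 -230.4081203     0.        ]
t 32.38 pos [ 526.2 -229.7  111.7] rot [ 3.138 -0.    -3.044] F [-0.4  0.6 -1.4] gap 0.321 q [-0.01  0.51  0.47  1.9  -0.31  0.8   2.3 ]
trans [ 0.6 -0.8 70.2] rot [ 0.2 -0.   0. ]
```

View pics/j1.png

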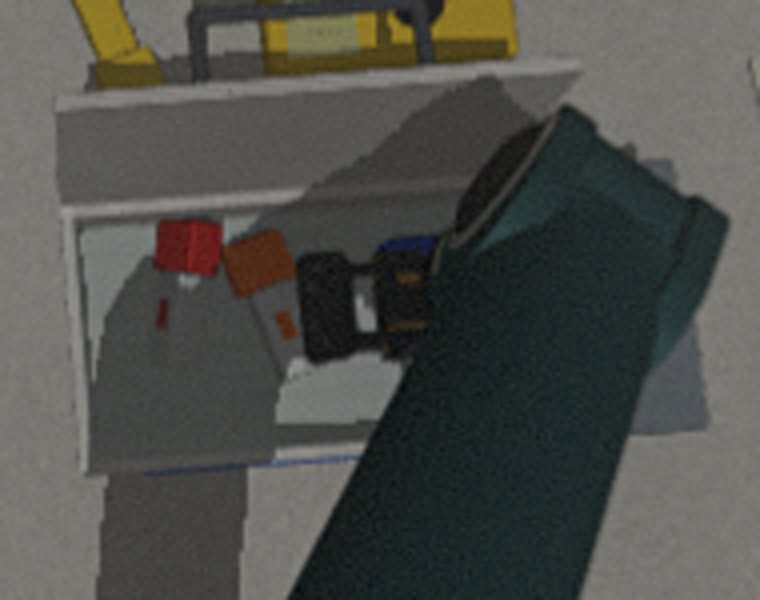

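servo_tool --translation '[[0.6,-0.8,20],[0.6,-0.8,40],[0.6,-0.8,55],[0.6,-0.8,65],[0.6,-0.8,69.5],[0.6,-0.8,69.5]]' --delta_rot '[[0,0,0],[0,0,0],[0,0,0],[0,0,0],[0,0,0],[0,0,0]]'

```text
time_s: 33.17
eef_pos: [524.4, -229.5, 40.5]
eef_rot: [3.137, -0.003, -3.044]
wrist_force: [-0.5, 0.8, -1.1]
finger_gap: 0.319
```

servo_tool --translation '[[0,0,0],[0,0,0],[0,0,0],[0,0,0]]' --delta_rot '[[0,0,0],[0,0,0],[0,0,0],[0,0,0]]' --fingers 0.05

```text
time_s: 33.67
eef_pos: [524.4, -229.5, 40.5]
eef_rot: [3.137, -0.003, -3.044]
wrist_force: [0.4, 1.0, -0.3]
finger_gap: 0.523
```

servo_tool --translation '[[0,0,-15],[0,0,-40],[0,0,-80],[0,0,-120],[0,30,-130],[0,80,-130],[-10,130,-130],[-20,180,-130]]' --delta_rot '[[0,0,0],[0,0,0],[0,0,0],[0,0,0],[0,0,0],[0,0,0],[0,0,0],[0,0,0]]'

```text
time_s: 34.67
eef_pos: [527.3, -47.6, 172.6]
eef_rot: [3.137, -0.001, -3.044]
wrist_force: [0.1, -0.7, -0.0]
finger_gap: 0.527
```

servo_tool --translation '[[10,55,0],[20,110,0],[30,165,0],[30,220,0],[30,240,0],[30,240,0]]' --delta_rot '[[0,0,0],[0,0,0],[0,0,0],[0,0,0],[0,0,0],[0,0,0]]'

```text
time_s: 35.42
eef_pos: [474.0, 189.9, 174.5]
eef_rot: [3.136, -0.0, -3.041]
wrist_force: [0.1, 0.2, 0.3]
finger_gap: 0.527
```

```bash
python3 - <<'E'
from h import *
st()
shot('top','k1',(310,140,500,290),4);shot('top','k2',(170,60,500,320),2.3)
E
```

```text
t 35.42 pos [474.  189.9 174.5] rot [ 3.136 -0.    -3.041] F [0.1 0.2 0.3] gap 0.527 q [-0.76  0.3   0.37  2.01 -0.15  0.86  1.37]
```

View pics/k1.png

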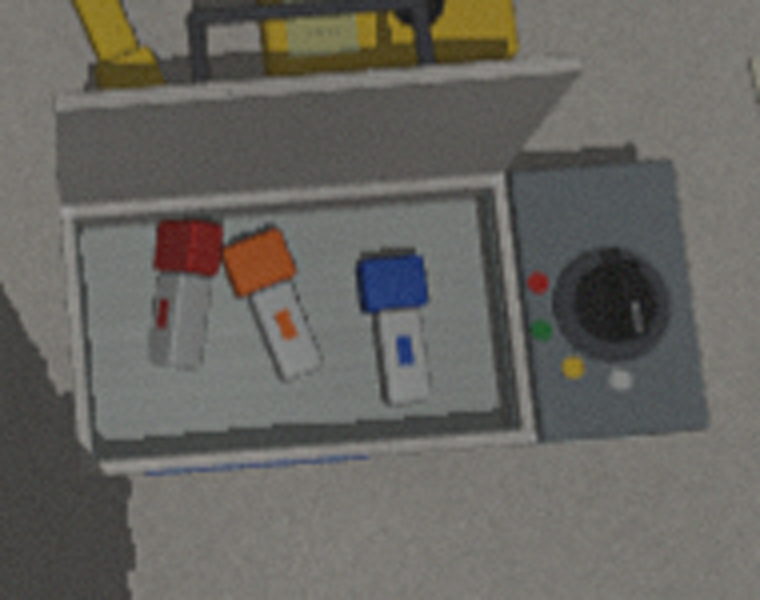

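View pics/k2.png

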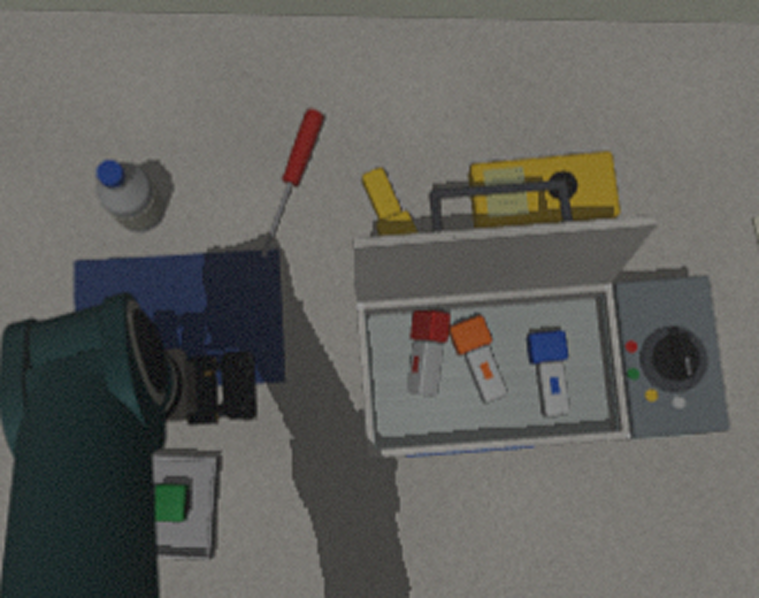

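Blue lies flat at crop (400,325). Red is rolled about 55° against orange's head, and its head may stand higher than the rim. I'll regrip red and set it clear of orange.

```bash
python3 - <<'E'
from h import *
p,y=probe('top',(191,222),(179,368),(310,140,4),52)
g=ray('top',[T(180,342,310,140,4),T(210,342,310,140,4),T(151,342,310,140,4),T(262,342,310,140,4),T(92,342,310,140,4)],50); print(g.round(1))
b=np.array([np.cos(BOX[2]),np.sin(BOX[2])])
for q in g: d=q[:2]-BOX[:2]; print((d@b).round(1),(d@[-b[1],b[0]]).round(1))
print(y-BOX[2]); go([g[0][0],g[0][1],120],y+np.pi)
E
```

```text
probe [547.3 -82.   52. ] len 101.2 yaw -0.07
[[ 514.8  -79.1   50. ]
 [ 515.2  -99.6   50. ]
 [ 514.3  -59.3   50. ]
 [ 516.1 -135.    50. ]
 [ 513.4  -19.    50. ]]
-4.1 73.7
-5.6 53.2
-2.6 93.4
-8.3 17.9
0.4 133.6
-0.16738041121057545
t 35.52 pos [474.4 187.2 174.2] rot [ 3.137e+00 -1.000e-03 -3.045e+00] F [ 0.4 -0.7 -0.1] gap 0.521 q [-0.76  0.3   0.38  2.01 -0.15  0.86  1.37]
trans [ -14.6 -269.2   53.1] rot [ 0.2 -0.1  9.5]
```

servo_tool --translation '[[-2,-40,5],[-4,-80,10],[-6,-120,15],[-8,-160,20],[-10,-200,30],[-12,-240,40],[-14,-268,50],[-14.5,-269,53]]' --delta_rot '[[0,0,1],[0,0,3],[0,0,5],[0,0,7],[0,0,9.5],[0,0,9.5],[0,0,9.5],[0,0,9.5]]' --fingers 0.1

```text
time_s: 36.52
eef_pos: [513.8, -83.1, 119.9]
eef_rot: [3.139, -0.002, 3.065]
wrist_force: [-0.1, 0.5, 0.3]
finger_gap: 0.546
```

```bash
python3 - <<'E'
from h import *
go([514.8,-79,70],np.pi-.07); shot('top','l1',(310,140,500,290),4)
E
```

```text
t 36.52 pos [513.8 -83.1 119.9] rot [ 3.139e+00 -2.000e-03  3.065e+00] F [-0.1  0.5  0.3] gap 0.546 q [-0.29  0.41  0.48  2.03 -0.27  0.76  1.85]
trans [-0.8  4.  50. ] rot [ 0.2 -0.1 -0.4]
```

View pics/l1.png

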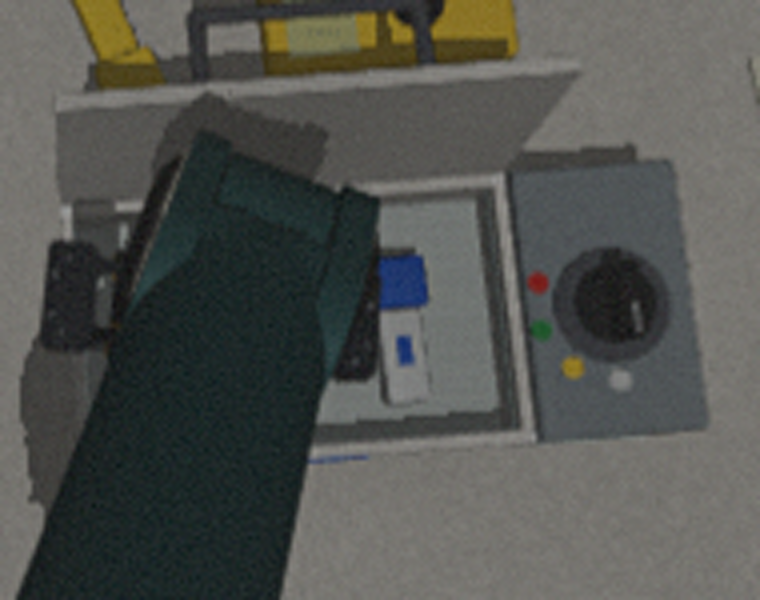

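servo_tool --translation '[[-1,3,15],[-1,4,30],[-1,4,45],[-1,4,50],[-1,4,50]]' --delta_rot '[[0,0,0],[0,0,0],[0,0,0],[0,0,0],[0,0,0]]'

```text
time_s: 37.2
eef_pos: [514.8, -76.9, 69.2]
eef_rot: [3.138, -0.003, 3.068]
wrist_force: [0.2, -0.2, -0.1]
finger_gap: 0.55
```

servo_tool --translation '[[0,0,8],[0,0,16],[0,0,22],[0,0,26],[0,0,26]]' --delta_rot '[[0,0,0],[0,0,0],[0,0,0],[0,0,0],[0,0,0]]'

```text
time_s: 37.83
eef_pos: [514.5, -76.9, 42.9]
eef_rot: [3.138, -0.004, 3.067]
wrist_force: [-0.2, 0.1, -0.1]
finger_gap: 0.55
```

No contact. I close gently.

servo_tool --translation '[[0,0,0],[0,0,0],[0,0,0],[0,0,0],[0,0,0],[0,0,0]]' --delta_rot '[[0,0,0],[0,0,0],[0,0,0],[0,0,0],[0,0,0],[0,0,0]]' --fingers -1 --newtons 20

```text
time_s: 38.58
eef_pos: [514.6, -76.9, 43.0]
eef_rot: [3.138, -0.004, 3.067]
wrist_force: [0.3, 0.1, 0.7]
finger_gap: 0.412
```

servo_tool --translation '[[0,0,-6],[0,0,-12],[0,0,-18],[0,0,-25],[0,0,-25],[0,0,-25]]' --delta_rot '[[0,0,0],[0,0,0],[0,0,0],[0,0,0],[0,0,0],[0,0,0]]' --newtons 45

```text
time_s: 39.33
eef_pos: [514.6, -77.0, 68.0]
eef_rot: [3.138, -0.004, 3.068]
wrist_force: [-0.6, -0.3, 0.2]
finger_gap: 0.399
```

servo_tool --translation '[[0,4,0],[0,8,0],[0,12,0],[0,15,0],[0,15,8],[0,15,16],[0,15,20],[0,15,20]]' --delta_rot '[[0,0,0],[0,0,0],[0,0,0],[0,0,0],[0,0,0],[0,0,0],[0,0,0],[0,0,0]]'

```text
time_s: 40.33
eef_pos: [513.6, -61.3, 47.1]
eef_rot: [3.138, -0.008, 3.068]
wrist_force: [-5.8, -1.2, -0.3]
finger_gap: 0.405
```

servo_tool --translation '[[0,0,0],[0,0,0],[0,0,0],[0,0,0],[0,0,-20],[0,0,-50],[0,0,-80],[0,0,-100]]' --delta_rot '[[0,0,0],[0,0,0],[0,0,0],[0,0,0],[0,0,0],[0,0,0],[0,0,0],[0,0,0]]' --fingers 0.1

```text
time_s: 41.32
eef_pos: [515.0, -61.8, 148.6]
eef_rot: [3.137, -0.006, 3.068]
wrist_force: [0.4, 0.3, -0.4]
finger_gap: 0.554
```

servo_tool --translation '[[0,40,-5],[0,80,-10],[0,130,-10],[0,180,-10],[0,230,-10],[0,260,-10],[0,260,-10]]' --delta_rot '[[0,0,0],[0,0,0],[0,0,0],[0,0,0],[0,0,0],[0,0,0],[0,0,0]]'

```text
time_s: 42.2
eef_pos: [533.8, 200.3, 159.5]
eef_rot: [3.137, -0.006, 3.073]
wrist_force: [0.4, -0.2, 0.5]
finger_gap: 0.549
```

```bash
python3 - <<'E'
from h import *
st(); shot('top','m1',(310,170,460,270),5)
E
```

```text
t 42.2 pos [533.8 200.3 159.5] rot [ 3.137 -0.006  3.073] F [ 0.4 -0.2  0.5] gap 0.549 q [-0.75  0.43  0.42  1.88 -0.23  0.89  1.29]
```

View pics/m1.png

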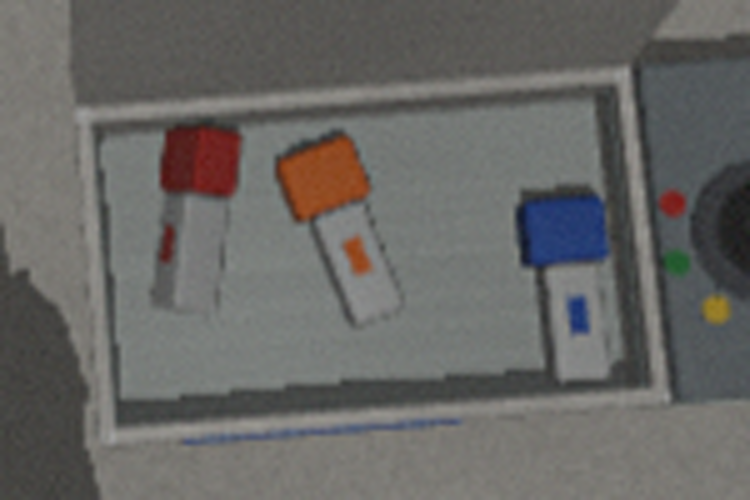

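Blue was shifted to the right by a knock and is still inside the chamber. Red's head is against the far wall, still tilted, so I regrip it and pull it forward.

```bash
python3 - <<'E'
from h import *
C=(310,170,5)
p,y=probe('top',(205,128),(182,310),C,52)
b=np.array([np.cos(BOX[2]),np.sin(BOX[2])])
for uv in [(190,275),(222,275),(158,275),(335,275),(110,275),(205,128),(182,310)]:
    q=ray('top',[T(*uv,*C)],50)[0]; d=q[:2]-BOX[:2]; print(uv,q.round(1),(d@b).round(1),(d@[-b[1],b[0]]).round(1))
q=ray('top',[T(190,275,*C)],50)[0]; go([q[0],q[1],110],y+np.pi)
E
```

```text
probe [546.8 -61.3  52. ] len 101.4 yaw -0.111
(190, 275) [515.8 -59.9  50. ] -1.2 92.7
(222, 275) [516.2 -77.4  50. ] -2.5 75.2
(158, 275) [515.4 -42.4  50. ] 0.1 110.1
(335, 275) [ 517.6 -139.    50. ] -7.1 13.7
(110, 275) [514.8 -16.1  50. ] 2.0 136.3
(205, 128) [597.5 -67.   50. ] 79.4 77.7
(182, 310) [496.5 -55.8  50. ] -20.0 98.6
t 42.25 pos [534.  197.9 159.5] rot [ 3.138 -0.006  3.07 ] F [ 0.4 -0.5  0.6] gap 0.549 q [-0.75  0.42  0.43  1.88 -0.23  0.89  1.29]
trans [  -0.6 -258.6   48.6] rot [ 0.2 -0.4  2.2]
```

servo_tool --translation '[[0,-30,0],[0,-70,0],[0,-115,5],[0,-160,15],[0,-205,25],[0,-240,35],[-0.5,-258,45],[-0.5,-259,48]]' --delta_rot '[[0,0,1],[0,0,2],[0,0,2],[0,0,2],[0,0,2],[0,0,2],[0,0,2],[0,0,2]]' --fingers 0.06

```text
time_s: 43.25
eef_pos: [513.8, -64.7, 110.4]
eef_rot: [3.139, -0.007, 3.027]
wrist_force: [-0.8, 0.2, 0.1]
finger_gap: 0.532
```

```bash
python3 - <<'E'
from h import *
go([516,-61,65],np.pi-.11)
E
```

```text
t 43.25 pos [513.8 -64.7 110.4] rot [ 3.139 -0.007  3.027] F [-0.8  0.2  0.1] gap 0.532 q [-0.33  0.43  0.48  2.03 -0.29  0.75  1.79]
trans [-2.1  3.8 45.4] rot [ 0.1 -0.4 -0.2]
```

servo_tool --translation '[[-2,2,15],[-2,3,30],[-2,3,45],[-2,3,55],[-2,3,62],[-2,3,66],[-2,3,66]]' --delta_rot '[[0,0,0],[0,0,0],[0,0,0],[0,0,0],[0,0,0],[0,0,0],[0,0,0]]'

```text
time_s: 44.12
eef_pos: [515.7, -61.7, 44.4]
eef_rot: [3.139, -0.007, 3.027]
wrist_force: [0.1, 0.2, 0.5]
finger_gap: 0.529
```

servo_tool --translation '[[0,0,0],[0,0,0],[0,0,0],[0,0,0],[0,0,0],[0,0,0]]' --delta_rot '[[0,0,0],[0,0,0],[0,0,0],[0,0,0],[0,0,0],[0,0,0]]' --fingers -1 --newtons 30

```text
time_s: 44.88
eef_pos: [515.9, -61.8, 44.5]
eef_rot: [3.139, -0.007, 3.027]
wrist_force: [-0.2, 0.3, 0.2]
finger_gap: 0.396
```

servo_tool --translation '[[2,0,-5],[5,0,-12],[10,0,-18],[16,0,-20],[22,0,-20],[28,0,-20],[30,0,-20],[30,0,-20]]' --delta_rot '[[0,0,0],[0,0,0],[0,0,0],[0,0,0],[0,0,0],[0,0,0],[0,0,0],[0,0,0]]'

```text
time_s: 45.88
eef_pos: [486.1, -58.5, 64.6]
eef_rot: [3.139, -0.007, 3.027]
wrist_force: [0.3, -0.9, -0.9]
finger_gap: 0.392
```

servo_tool --translation '[[0,0,-3],[0,0,-5],[0,0,-5],[0,0,-5],[0,0,-5]]' --delta_rot '[[-7,0,0],[-14,0,0],[-21,0,0],[-28,0,0],[-28,0,0]]'

```text
time_s: 46.5
eef_pos: [485.8, -61.7, 68.5]
eef_rot: [2.653, -0.009, 3.021]
wrist_force: [0.2, 0.6, -0.8]
finger_gap: 0.393
```

```bash
python3 - <<'E'
from h import *
st(); shot('top','n1',(310,170,460,270),5)
E
```

```text
t 46.5 pos [485.8 -61.7  68.5] rot [ 2.653 -0.009  3.021] F [ 0.2  0.6 -0.8] gap 0.393 q [ 0.23  0.54  0.16  2.06 -0.76  0.86  2.42]
```

View pics/n1.png

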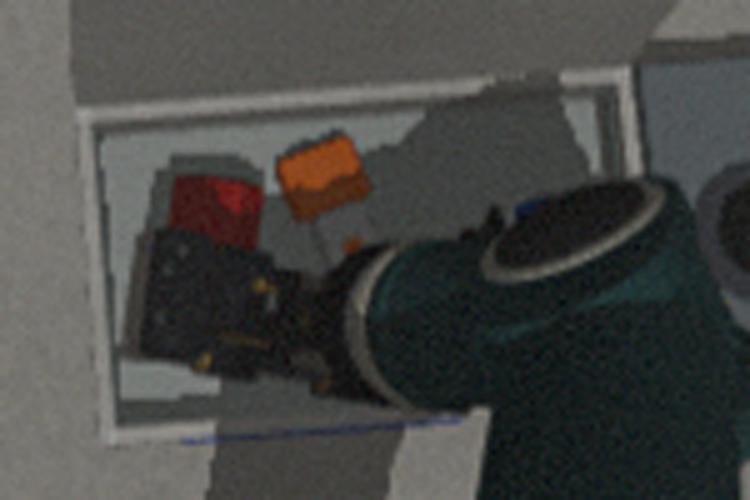

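Red now looks flat in the tilted grip. I lower and release.

servo_tool --translation '[[0,-2,4],[0,-4,8],[0,-6.5,12.5],[0,-8,15],[0,-8,15]]' --delta_rot '[[0,0,0],[0,0,0],[0,0,0],[0,0,0],[0,0,0]]'

```text
time_s: 47.18
eef_pos: [485.6, -59.7, 51.7]
eef_rot: [2.653, -0.009, 3.025]
wrist_force: [-0.1, 0.8, -0.7]
finger_gap: 0.395
```

servo_tool --translation '[[0,0,0],[0,0,0],[0,0,0],[0,0,0]]' --delta_rot '[[0,0,0],[0,0,0],[0,0,0],[0,0,0]]' --fingers 0.1

```text
time_s: 47.68
eef_pos: [486.0, -58.4, 52.7]
eef_rot: [2.65, -0.009, 3.026]
wrist_force: [-1.3, 4.3, 5.2]
finger_gap: 0.551
```

servo_tool --translation '[[0,0,-20],[0,10,-45],[0,25,-75],[0,40,-105],[0,50,-125],[0,50,-125]]' --delta_rot '[[0,0,0],[0,0,0],[7,0,0],[14,0,0],[21,0,0],[28,0,0]]'

```text
time_s: 48.42
eef_pos: [487.1, -73.9, 189.0]
eef_rot: [-3.141, -0.002, 3.025]
wrist_force: [-0.1, 0.2, 0.2]
finger_gap: 0.545
```

```bash
python3 - <<'E'
from h import *
go([520,200,170],np.pi-.11)
E
```

```text
t 48.42 pos [487.1 -73.9 189. ] rot [-3.141e+00 -2.000e-03  3.025e+00] F [-0.1  0.2  0.2] gap 0.545 q [-0.22  0.25  0.35  2.03 -0.11  0.88  1.64]
trans [ -0.9 275.8  18.9] rot [-0.  -0.1 -0.4]
```

servo_tool --translation '[[0,40,0],[0,95,0],[0,150,0],[0,205,0],[0,255,0],[0,276,0]]' --delta_rot '[[0,0,0],[0,0,0],[0,0,0],[0,0,0],[0,0,0],[0,0,0]]'

```text
time_s: 49.18
eef_pos: [519.0, 203.2, 188.8]
eef_rot: [3.141, -0.002, 3.029]
wrist_force: [-0.1, -0.5, -0.4]
finger_gap: 0.549
```

```bash
python3 - <<'E'
from h import *
st(); shot('top','o5',(310,170,460,270),5)
E
```

```text
t 49.17 pos [519.  203.2 188.8] rot [ 3.141e+00 -2.000e-03  3.029e+00] F [-0.1 -0.5 -0.4] gap 0.549 q [-0.61  0.35  0.21  1.88 -0.09  0.93  1.11]
```

View pics/o5.png

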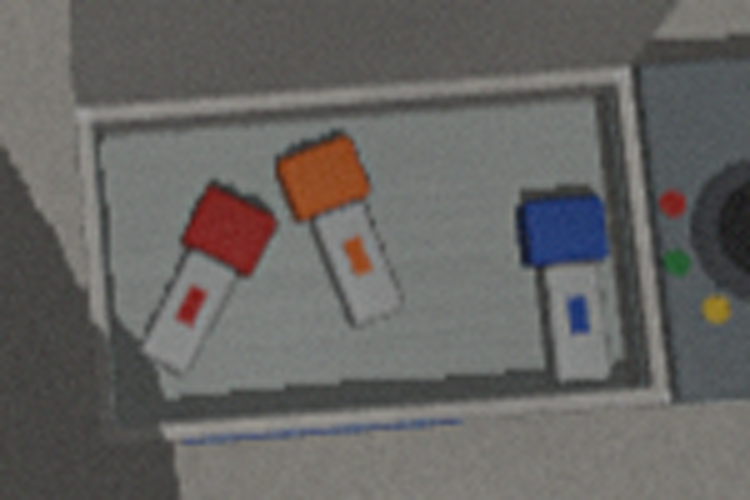

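All three used probes now lie flat: red crop (210,275), orange (338,230), blue (568,288). Next I close the lid by its handle.

```bash
python3 - <<'E'
from h import *
go([650,-60,340],1.655)
E
```

```text
t 49.23 pos [519.1 204.7 188.8] rot [ 3.14e+00 -2.00e-03  3.03e+00] F [0.8 2.3 0.3] gap 0.552 q [-0.61  0.35  0.21  1.87 -0.09  0.93  1.11]
trans [-159.3 -248.2 -151.8] rot [-0.  -0.1 78.8]
```

servo_tool --translation '[[-10,-15,-40],[-25,-40,-80],[-45,-70,-115],[-68,-106,-140],[-92,-143,-152],[-116,-180,-152],[-140,-216,-152],[-159,-248,-152]]' --delta_rot '[[0,0,9],[0,0,19],[0,0,29],[0,0,39],[0,0,49],[0,0,59],[0,0,69],[0,0,79]]' --fingers -0.4

```text
time_s: 50.22
eef_pos: [649.3, -64.1, 340.3]
eef_rot: [-3.14, -0.001, 1.641]
wrist_force: [0.6, 0.3, 0.9]
finger_gap: 0.299
```

```bash
python3 - <<'E'
from h import *
go([690.5,-140.7,320],1.665)
E
```

```text
t 50.23 pos [649.3 -64.1 340.3] rot [-3.140e+00 -1.000e-03  1.641e+00] F [0.6 0.3 0.9] gap 0.299 q [-0.37  0.42  0.6   1.48 -0.24  1.31  0.31]
trans [-79.3  35.7  20.2] rot [-0.1 -0.  -1.4]
```

servo_tool --translation '[[-20,9,0],[-45,20,5],[-65,30,10],[-79,36,20],[-79,36,20],[-79,36,20]]' --delta_rot '[[0,0,0],[0,0,-1],[0,0,-1.4],[0,0,-1.4],[0,0,-1.4],[0,0,-1.4]]'

```text
time_s: 50.98
eef_pos: [690.4, -139.9, 320.2]
eef_rot: [-3.14, -0.001, 1.666]
wrist_force: [-0.2, 0.3, 0.9]
finger_gap: 0.298
```

```bash
python3 - <<'E'
from h import *
go([690.5,-140.7,231],1.665); shot('scene','p1',(160,0,400,230),3)
E
```

```text
t 50.98 pos [ 690.4 -139.9  320.2] rot [-3.140e+00 -1.000e-03  1.666e+00] F [-0.2  0.3  0.9] gap 0.298 q [-0.22  0.54  0.59  1.37 -0.3   1.33  0.47]
trans [-0.9  0.2 89.2] rot [-0.1 -0.1  0.1]
```

View pics/p1.png

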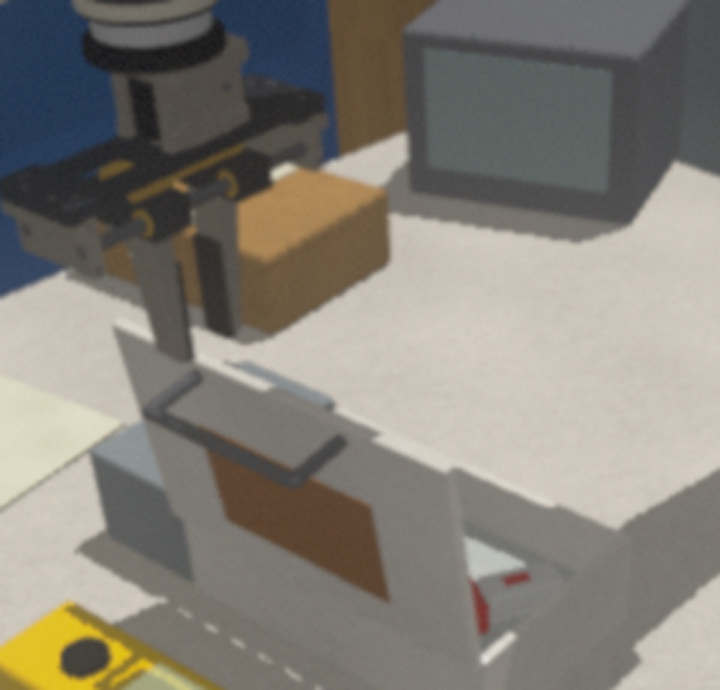

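servo_tool --translation '[[-1,0,20],[-1,0,40],[-1,0,55],[-1,0,65],[-1,0,75],[-1,0,83],[-1,0,89],[-1,0,89]]' --delta_rot '[[0,0,0],[0,0,0],[0,0,0],[0,0,0],[0,0,0],[0,0,0],[0,0,0],[0,0,0]]'

```text
time_s: 52.02
eef_pos: [690.5, -140.4, 231.1]
eef_rot: [-3.14, -0.001, 1.667]
wrist_force: [-0.7, 0.6, 0.8]
finger_gap: 0.299
```

servo_tool --translation '[[0,0,0],[0,0,0],[0,0,0],[0,0,0],[0,0,0]]' --delta_rot '[[0,0,0],[0,0,0],[0,0,0],[0,0,0],[0,0,0]]' --fingers -1 --newtons 25

```text
time_s: 52.65
eef_pos: [690.8, -140.5, 231.6]
eef_rot: [-3.14, -0.001, 1.667]
wrist_force: [1.4, 0.0, 1.9]
finger_gap: 0.1
```

```bash
python3 - <<'E'
from h import *
s=st(); R0=Ro.from_euler('xyz',s['eef_rot']); b0=toW(lidpt((-168,0,55),1.7))
for a in np.arange(1.6,-.01,-.1): print(round(a,2),R0.inv().apply(toW(lidpt((-168,0,55),a))-b0).round(0))
E
```

```text
t 52.65 pos [ 690.8 -140.5  231.6] rot [-3.140e+00 -1.000e-03  1.667e+00] F [1.4 0.  1.9] gap 0.1 q [-0.21  0.6   0.57  1.47 -0.33  1.17  0.5 ]
1.6 [ -0. -16.  -7.]
1.5 [ -0. -33. -12.]
1.4 [ -0. -51. -15.]
1.3 [ -0. -68. -17.]
1.2 [ -0. -86. -17.]
1.1 [  -0. -103.  -15.]
1.0 [  -0. -121.  -11.]
0.9 [  -0. -138.   -6.]
0.8 [  -0. -154.    1.]
0.7 [  -0. -169.    9.]
0.6 [  -0. -184.   19.]
0.5 [  -0. -197.   31.]
0.4 [  -0. -209.   44.]
0.3 [  -0. -220.   58.]
0.2 [  -0. -230.   72.]
0.1 [  -0. -238.   88.]
-0.0 [  -0. -244.  105.]
```

servo_tool --translation '[[0,-8,-4],[0,-25,-10],[0,-42,-14],[0,-60,-16],[0,-77,-17],[0,-95,-16],[0,-112,-13],[0,-129,-9]]' --delta_rot '[[0,0,0],[0,0,0],[0,0,0],[0,0,0],[0,0,0],[0,0,0],[0,0,0],[0,0,0]]'

```text
time_s: 53.65
eef_pos: [562.7, -152.9, 241.8]
eef_rot: [3.139, -0.001, 1.667]
wrist_force: [3.0, -0.4, 0.3]
finger_gap: 0.101
```

```bash
python3 - <<'E'
from h import *
s=st(); R0=Ro.from_euler('xyz',s['eef_rot'])
for a in np.arange(.9,-.05,-.1): print(round(a,2),R0.inv().apply(toW(lidpt((-168,0,55),a))-[0,0,10]-s['eef_pos']).round(0))
shot('scene','p2',(160,0,400,230),3)
E
```

```text
t 53.65 pos [ 562.7 -152.9  241.8] rot [ 3.139e+00 -1.000e-03  1.667e+00] F [ 3.  -0.4  0.3] gap 0.101 q [-0.27  0.37  0.61  1.79 -0.24  1.06  0.52]
0.9 [ 4. -8.  6.]
0.8 [  4. -24.  12.]
0.7 [  4. -40.  21.]
0.6 [  4. -54.  31.]
0.5 [  4. -68.  42.]
0.4 [  4. -80.  55.]
0.3 [  4. -91.  69.]
0.2 [   4. -100.   84.]
0.1 [   4. -108.  100.]
0.0 [   4. -115.  116.]
```

View pics/p2.png

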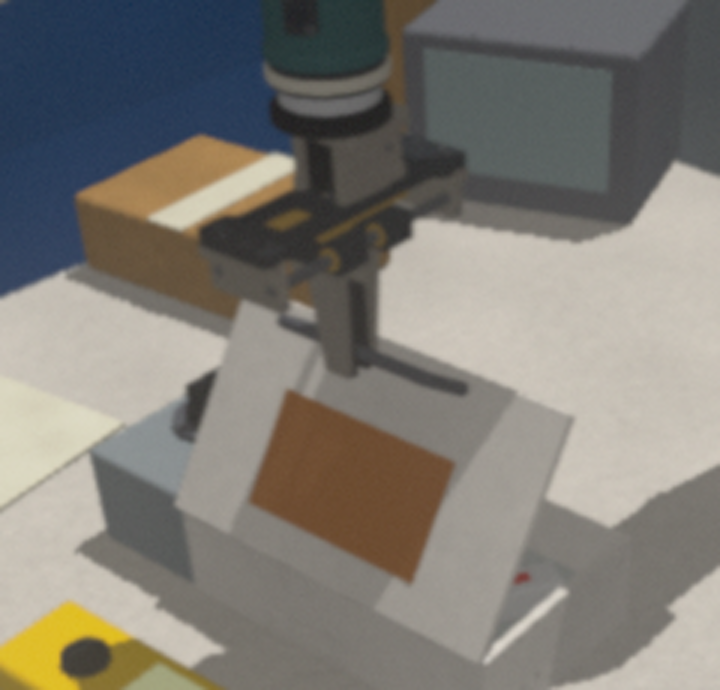

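servo_tool --translation '[[0,-16,7],[0,-32,15],[0,-47,24],[0,-61,35],[0,-74,47],[0,-86,61],[0,-95,76],[0,-100,84]]' --delta_rot '[[0,0,0],[0,0,0],[0,0,0],[0,0,0],[0,0,0],[0,0,0],[0,0,0],[0,0,0]]'

```text
time_s: 54.7
eef_pos: [460.2, -162.5, 157.1]
eef_rot: [-3.141, -0.002, 1.665]
wrist_force: [1.8, -0.2, 1.3]
finger_gap: 0.099
```

servo_tool --translation '[[0,-4,8],[0,-8,16],[0,-12,24],[0,-15,31],[0,-15,33],[0,-15,33]]' --delta_rot '[[0,0,0],[0,0,0],[0,0,0],[0,0,0],[0,0,0],[0,0,0]]'

```text
time_s: 55.45
eef_pos: [447.9, -164.0, 126.6]
eef_rot: [3.137, -0.003, 1.666]
wrist_force: [-0.3, 2.5, 23.9]
finger_gap: 0.1
```

```bash
python3 - <<'E'
from h import *
s=st();print(toW((-78,0,135.5)))
shot('scene','p3',(160,0,400,230),3)
E
```

```text
t 55.45 pos [ 447.9 -164.   126.6] rot [ 3.137e+00 -3.000e-03  1.666e+00] F [-0.3  2.5 23.9] gap 0.1 q [-0.21  0.34  0.58  2.13 -0.29  0.74  0.66]
[ 448.36666337 -159.55414083  135.5       ]
```

View pics/p3.png

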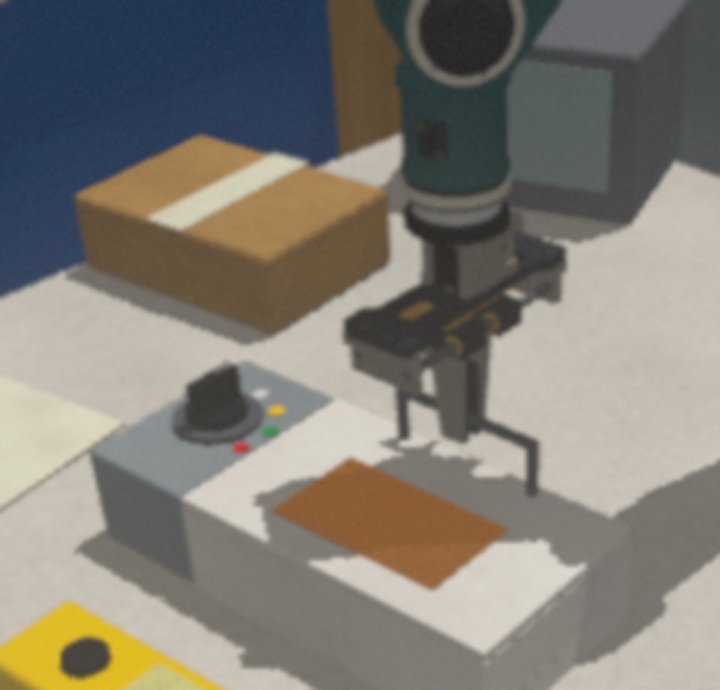

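The lid is down with 24 N reaction. I release, lift off and look.

servo_tool --translation '[[0,0,0.5],[0,0,0],[0,0,0],[0,0,0],[0,0,-30],[0,0,-70],[0,0,-110],[0,0,-130]]' --delta_rot '[[0,0,0],[0,0,0],[0,0,0],[0,0,0],[0,0,0],[0,0,0],[0,0,0],[0,0,0]]' --fingers -0.3

```text
time_s: 56.5
eef_pos: [447.7, -164.7, 258.4]
eef_rot: [3.134, -0.003, 1.665]
wrist_force: [0.3, -0.5, -1.1]
finger_gap: 0.354
```

```bash
python3 - <<'E'
from h import *
s=st()
shot('scene','q1',(180,110,380,250),4); shot('top','q2',(310,165,500,275),4)
for a in(0,.03,.06): print(a,[((proj('scene',toW(lidpt((-168,y,60),a)))[0]-[180,110])*4).round(0) for y in(65,-65)],((proj('scene',toW(lidpt((-180,150,10),a)))[0]-[180,110])*4).round(0))
E
```

```text
t 56.5 pos [ 447.7 -164.7  258.4] rot [ 3.134e+00 -3.000e-03  1.665e+00] F [ 0.3 -0.5 -1.1] gap 0.354 q [-0.31  0.13  0.66  2.01 -0.1   1.03  0.49]
0 [array([629., 146.]), array([453.,  72.])] [762. 261.]
0.03 [array([627., 140.]), array([451.,  66.])] [762. 254.]
0.06 [array([624., 134.]), array([448.,  61.])] [762. 247.]
```

View pics/q1.png

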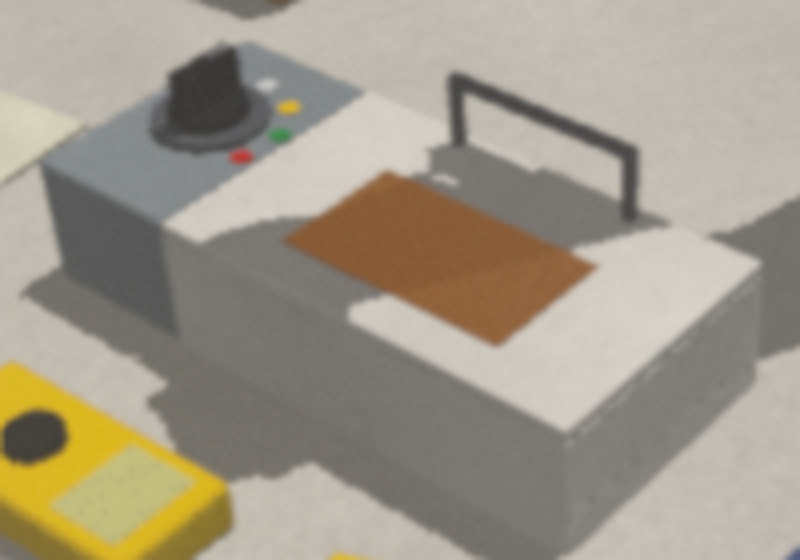

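View pics/q2.png

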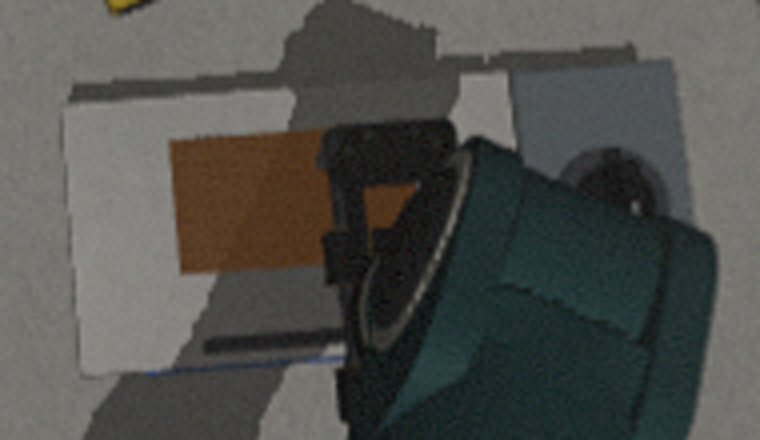

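```bash
python3 - <<'E'
import cv2
a=cv2.imread('pics/q2_raw.png')[130:310,160:520]; cv2.imwrite('pics/q3.png',cv2.resize(a,None,fx=2.2,fy=2.2,interpolation=cv2.INTER_CUBIC))
from h import *
k=toW((-5,-206,0)); print(k, 'knob0 yaw dir', BOX[2]+np.pi)
# bar at angle 0 along box x: jaws across box y -> tool yaw = BOX yaw + pi (or BOX yaw)
go([k[0],k[1],180],BOX[2]+np.pi); go([k[0],k[1],180],BOX[2])
E
```

```text
[ 540.97418369 -357.51587243    0.        ] knob0 yaw dir 3.238592653589793
t 56.6 pos [ 448.4 -164.7  258.3] rot [ 3.133e+00 -2.000e-03  1.666e+00] F [0.  0.9 0.2] gap 0.35 q [-0.31  0.13  0.66  2.01 -0.1   1.03  0.49]
trans [-200.9   73.2   78.5] rot [  0.5   0.3 -90.1]
t 56.6 pos [ 448.4 -164.7  258.3] rot [ 3.133e+00 -2.000e-03  1.666e+00] F [0.  0.9 0.2] gap 0.35 q [-0.31  0.13  0.66  2.01 -0.1   1.03  0.49]
trans [-200.9   73.2   78.5] rot [ 0.3 -0.5 89.9]
```

View pics/q3.png

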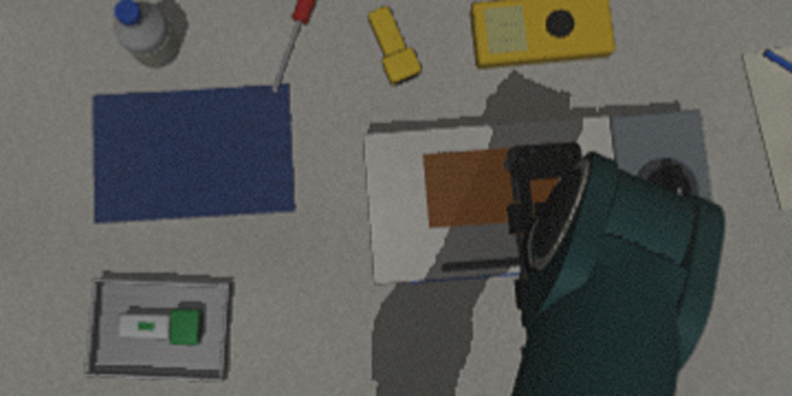

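Green is still in the tray, the mat is empty and the lid is shut. Next is the knob, currently at the white dot (angle 0).

servo_tool --translation '[[-25,9,0],[-50,18,5],[-75,27,10],[-100,36,15],[-125,45,20],[-150,55,30],[-176,64,40],[-201,73,50]]' --delta_rot '[[0,0,-10],[0,0,-20],[0,0,-30],[0,0,-40],[0,0,-50],[0,0,-60],[0,0,-70],[0,0,-80]]' --fingers 0

```text
time_s: 57.6
eef_pos: [540.1, -358.1, 205.9]
eef_rot: [3.136, 0.006, 3.068]
wrist_force: [0.2, 0.6, 0.1]
finger_gap: 0.499
```

```bash
python3 - <<'E'
from h import *
k=toW((-5,-206,0)); go([k[0],k[1],170],BOX[2]+np.pi)
E
```

```text
t 57.6 pos [ 540.1 -358.1  205.9] rot [3.136 0.006 3.068] F [0.2 0.6 0.1] gap 0.499 q [ 0.22  0.5   0.44  1.65 -0.25  1.05  2.23]
trans [-0.7  0.5 35.9] rot [ 0.3  0.3 -9.8]
```

servo_tool --translation '[[0,0,10],[-0.5,0.5,25],[-0.7,0.5,36],[-0.7,0.5,36]]' --delta_rot '[[0,0,-5],[0,0,-10],[0.3,0.3,-10],[0.3,0.3,-10]]'

```text
time_s: 58.1
eef_pos: [540.3, -356.7, 167.9]
eef_rot: [3.14, -0.002, -3.042]
wrist_force: [0.5, 1.0, -0.7]
finger_gap: 0.502
```

```bash
python3 - <<'E'
from h import *
k=toW((-5,-206,0)); go([k[0],k[1],116],BOX[2]+np.pi)
shot('scene','r1',(180,50,340,190),5)
E
```

```text
t 58.1 pos [ 540.3 -356.7  167.9] rot [ 3.140e+00 -2.000e-03 -3.042e+00] F [ 0.5  1.  -0.7] gap 0.502 q [ 0.25  0.54  0.39  1.68 -0.24  0.98  2.39]
trans [-0.7 -0.9 51.9] rot [ 0.1 -0.1  0.1]
```

View pics/r1.png

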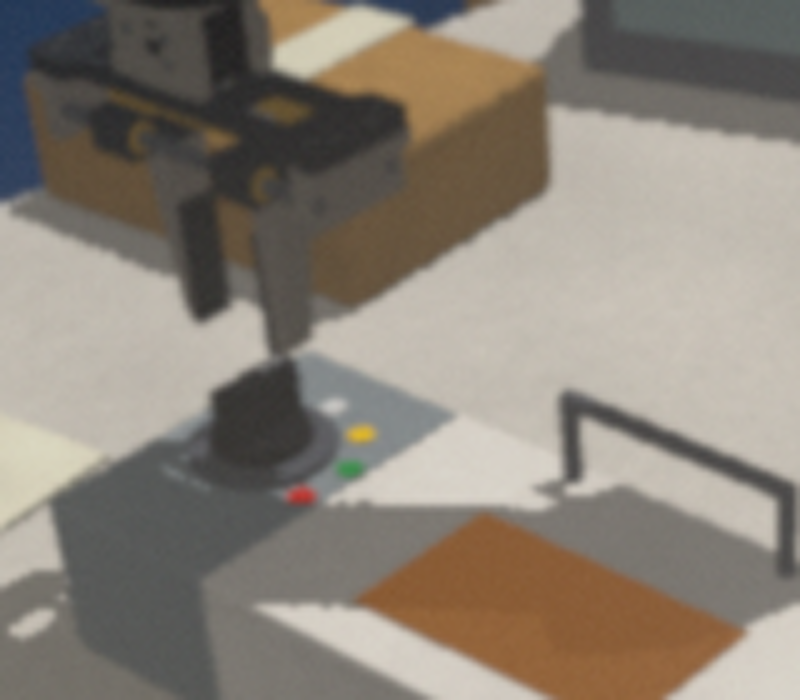

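The fingers straddle the bar grip. I descend, then close.

servo_tool --translation '[[-0.7,-0.9,15],[-0.7,-0.9,28],[-0.7,-0.9,40],[-0.7,-0.9,48],[-0.7,-0.9,51],[-0.7,-0.9,51]]' --delta_rot '[[0,0,0],[0,0,0],[0,0,0],[0,0,0],[0,0,0],[0,0,0]]'

```text
time_s: 58.9
eef_pos: [541.5, -358.1, 117.9]
eef_rot: [3.142, -0.001, -3.042]
wrist_force: [0.1, 0.2, -0.2]
finger_gap: 0.502
```

servo_tool --translation '[[0,0,0],[0,0,0],[0,0,0],[0,0,0],[0,0,0],[0,0,0]]' --delta_rot '[[0,0,0],[0,0,0],[0,0,0],[0,0,0],[0,0,0],[0,0,0]]' --fingers -1 --newtons 30

```text
time_s: 59.65
eef_pos: [541.7, -359.3, 118.2]
eef_rot: [-3.14, 0.0, -3.043]
wrist_force: [1.0, -5.7, -1.7]
finger_gap: 0.152
```

servo_tool --translation '[[0,0,0],[0,0,0],[0,0,0],[0,0,0],[0,0,0]]' --delta_rot '[[0,0,6],[0,0,13],[0,0,20],[0,0,27],[0,0,34]]'

```text
time_s: 60.28
eef_pos: [541.5, -360.0, 118.3]
eef_rot: [-3.139, 0.002, 2.643]
wrist_force: [1.1, -4.4, -1.7]
finger_gap: 0.151
```

```bash
python3 - <<'E'
from h import *
s=st(); print(s['torque'])
k=toW((-5,-206,0)); go([541.3,-358.5,118],BOX[2]+np.pi-1.32)
E
```

```text
t 60.27 pos [ 541.5 -360.   118.3] rot [-3.139e+00  2.000e-03  2.643e+00] F [ 1.1 -4.4 -1.7] gap 0.151 q [ 0.17  0.62  0.52  1.71 -0.37  0.91  1.91]
[-1.0430782  -0.13215723 -0.08903564]
t 60.27 pos [ 541.5 -360.   118.3] rot [-3.139e+00  2.000e-03  2.643e+00] F [ 1.1 -4.4 -1.7] gap 0.151 q [ 0.17  0.62  0.52  1.71 -0.37  0.91  1.91]
trans [0.9 1.2 0.3] rot [-0.1  0.2 41.5]
```

servo_tool --translation '[[0,0,0],[0,0,0],[0,0,0],[0,0,0],[0,0,0],[0,0,0],[0,0,0],[0,0,0]]' --delta_rot '[[0,0,7],[0,0,14],[0,0,21],[0,0,28],[0,0,35],[0,0,41.5],[0,0,41.5],[0,0,41.5]]'

```text
time_s: 61.28
eef_pos: [541.0, -360.6, 118.2]
eef_rot: [-3.14, 0.004, 1.92]
wrist_force: [-0.9, -6.0, -0.2]
finger_gap: 0.153
```

servo_tool --translation '[[0,0,0],[0,0,0],[0,0,0],[0,0,0],[0,0,-15],[0,0,-50],[0,0,-90],[0,0,-130]]' --delta_rot '[[0,0,0],[0,0,0],[0,0,0],[0,0,0],[0,0,0],[0,0,0],[0,0,0],[0,0,0]]' --fingers 0

```text
time_s: 62.28
eef_pos: [540.9, -360.2, 250.6]
eef_rot: [-3.141, 0.004, 1.92]
wrist_force: [0.4, 0.4, 1.4]
finger_gap: 0.497
```

servo_tool --translation '[[15,-30,-10],[30,-70,-20],[50,-110,-30],[70,-150,-30],[90,-190,-30],[90,-200,-30]]' --delta_rot '[[0,0,0],[0,0,0],[0,0,0],[0,0,0],[0,0,0],[0,0,0]]'

```text
time_s: 63.02
eef_pos: [320.0, -343.9, 281.3]
eef_rot: [3.139, 0.003, 1.917]
wrist_force: [-0.6, 0.5, 0.5]
finger_gap: 0.5
```

```bash
python3 - <<'E'
from h import *
s=st()
shot('scene','s1',(180,110,380,250),4); shot('top','s2',(310,165,500,275),4)
for a in(.65,1.3,1.95):
    for rr in(24,-24): print('knob',a,rr,((proj('top',toW((-5-rr*np.cos(a),-206+rr*np.sin(a),134)))[0]-[310,165])*4).round(0),((proj('scene',toW((-5-rr*np.cos(a),-206+rr*np.sin(a),134)))[0]-[180,110])*4).round(0))
E
```

```text
t 63.02 pos [ 320.  -343.9  281.3] rot [3.139e+00 3.000e-03 1.917e+00] F [-0.6  0.5  0.5] gap 0.5 q [-0.12  0.09  0.94  2.01 -0.09  1.08  1.21]
knob 0.65 24 [612. 229.] [240.  53.]
knob 0.65 -24 [650. 165.] [161.  65.]
knob 1.3 24 [595. 210.] [235.  67.]
knob 1.3 -24 [666. 184.] [167.  52.]
knob 1.95 24 [594. 185.] [215.  77.]
knob 1.95 -24 [668. 208.] [186.  42.]
```

View pics/s1.png

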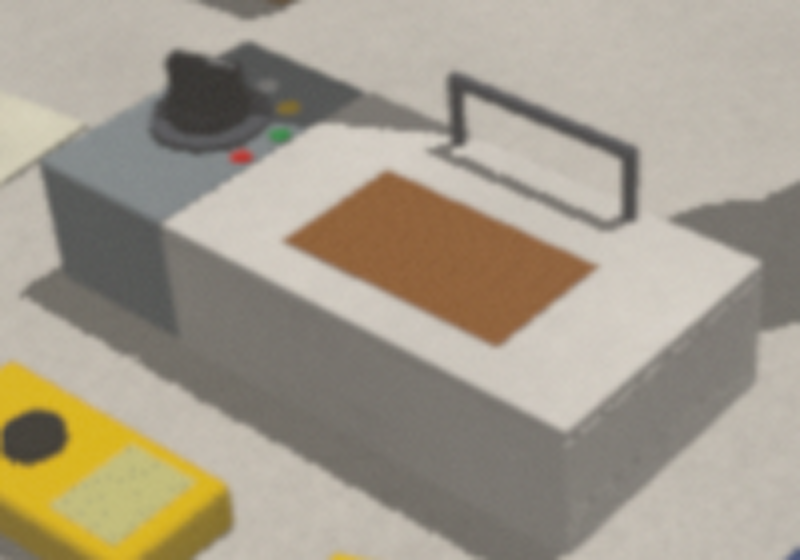

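View pics/s2.png

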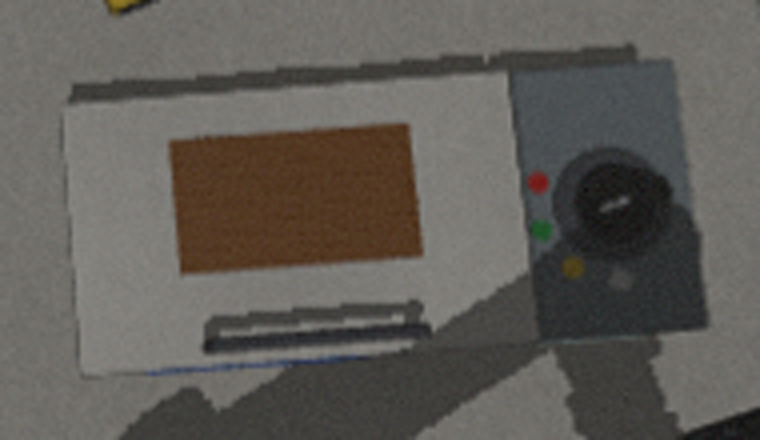

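The knob's white line runs (600,210)-(628,198) in the top crop, along the 1.30 rad prediction, and the lid looks shut. I do a last full check before handing in.

```bash
python3 - <<'E'
from h import *
st(); shot('top','t1'); print(sensors.get_state()['qvel'].round(3))
E
```

```text
t 63.12 pos [ 322.  -344.6  281.5] rot [3.14  0.005 1.918] F [ 0.1 -0.   0.5] gap 0.495 q [-0.11  0.1   0.94  2.   -0.09  1.08  1.21]
[-0.006  0.032 -0.02  -0.011 -0.005 -0.003 -0.001]
```

View pics/t1.png

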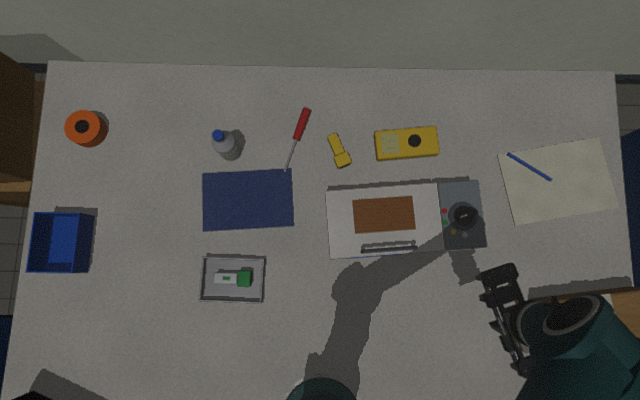

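Green is in the tray (233,278), the mat is empty and the lid is shut. The bottle (222,142), meter (407,142) and driver (298,138) are where they were. I hand the job in.

```bash
python3 - <<'E'
from h import *
print(order.sign_off()); st()
E
```

```text
the job is handed in; nothing more can be done
None
the job is handed in; nothing more can be done
```

The job is done and handed in at about 63 s of the 210 s allowed; the sign-off gave no verdict. I opened the lid onto its stop and laid the green probe in the tray. The red, blue and orange probes went into the chamber. I then shut the lid by its handle and turned the knob from the white mark to green.

**Last checks:**
- **Lid:** I pressed it down to about 24 N, and afterwards the handle sat where the shut position predicts, to within about 1 pixel.
- **Knob:** its white line follows the predicted direction for the green detent.
- **Probes:** green lies in the tray and the mat is empty. All three used probes were flat in the chamber in the last picture before the lid closed; I could not see them after that.
- **Left alone:** the bottle, meter and screwdriver are at the same pixels as at the start.

**What went wrong on the way:**
- **Two drops:** the orange and red probes both slipped from the grip during fast carries, and both landed inside the chamber. Red ended up tilted. One regrip left it tilted; a second one laid it flat.
- **A knock:** the blue probe was shifted a few centimetres inside the chamber, and stayed in it.

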